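Set up the tube ice-pop box

TASK

Get the ice-pop box ready: swing its perforated cover shut, push the hinge pin fully home through the three knuckles so that cover and box are joined, and then stand every steel tube from the drainer upright in a hole of the cover, right down on the floor of the box. Leave the glass ramekin alone.

Things in the scene. Friction and masses are not known exactly. Their poses are not given: they have to be found in the camera images.
- box: Stainless freezing box for tube ice pops, fixed, open-topped, 120 (x) x 270 (y) x 75 mm high, inner floor 4 mm above the table. Origin: centre of its underside, z up. Its -x side carries two fixed hinge knuckles near the -y end; its +x top edge the cover's permanent hinge. On the floor a 20 mm high grid makes a 35 mm wide cell straight below each cover hole.
- cover (a joint): Aluminium cover of the box, 120 x 270 x 10 mm, hinged along the box's +x top edge. 0 = shut; grows as its free -x edge swings up (rad, at most 1.4). Stiff: stays where left, 2 to 6 N at the free edge move it. Four 32 mm holes in a row along y, midway. Its knuckle at the free edge, near the -y end, comes between the box's two when shut, so the three 18 mm bores line up.
- hinge (a point): Point on the cover's hinge axis (which is parallel to the box's y), mid-length, 80 mm above the table; the middle plane of the 10 mm thick cover passes through the axis.
- cover_edge (a point): Middle of the cover's free edge, on its upper (outer) face, 120 mm from the hinge axis; solid plate with no hole here for 30 mm either side along y and 40 mm inward.
- mouth (a point): Centre of the outer (-y) face of the box's outermost knuckle; the pin goes in here along the box's +y. The axis is 80 mm above the table, 23 mm out from the box's -x wall. Three knuckles, 30 mm outer diameter, 18 mm bore, 16 mm long with 2 mm gaps, fill 52 mm from here. Nothing stands beyond the box's -y end.
- pin_end (a point): Point on the knuckle axis 80 mm beyond the mouth along the box's +y: where the pin's tip is when it is fully home.
- pin: Steel hinge pin lying on the table: square grip 26 x 26 mm, 45 mm long, then a round shank 14 mm in diameter and 80 mm long, the last 8 mm tapered. Origin: on the pin's axis in the middle of the grip (13 mm above the table as it lies); +y points along the axis from grip to tip. About 150 g, balanced in the grip, so it lies level.
- pin_neck (a point): On the pin's axis where the shank leaves the grip, 22.5 mm from the pin's origin; this shoulder stops against the knuckle's face when the pin is home.
- pin_tip (a point): Tip of the pin, 80 mm beyond the neck.
- drainer: White plastic drainer fixed to the table, four channels 62 mm apart along its y, in which the tubes lean 0.50 rad (29 degrees) from vertical, tops towards its -x (the robot's side). The channels cover the lower 82 mm of a tube to half its thickness and are open upwards and to +x. Origin: centre of its underside.
- tube0: Stainless ice-pop tube, a round bar to the hand, 26 mm in diameter, 150 mm long, 8 mm taper at the foot to 18 mm, 120 g. Origin: centre of its foot; z along the tube to its top. It starts leaning in the drainer; may be absent. Standing home in the box its foot is on the inner floor and its top 154 mm above the table.
- hole0 (a point): Centre of a tube hole (32 mm across) of the cover at its top face, for the cover shut (85 mm above the table); the point belongs to the box and does not swing with the cover. Holes 62 mm apart.
- tube1: Stainless ice-pop tube, a round bar to the hand, 26 mm in diameter, 150 mm long, 8 mm taper at the foot to 18 mm, 120 g. Origin: centre of its foot; z along the tube to its top. It starts leaning in the drainer; may be absent. Standing home in the box its foot is on the inner floor and its top 154 mm above the table.
- hole1 (a point): Centre of a tube hole (32 mm across) of the cover at its top face, for the cover shut (85 mm above the table); the point belongs to the box and does not swing with the cover. Holes 62 mm apart.
- tube2: Stainless ice-pop tube, a round bar to the hand, 26 mm in diameter, 150 mm long, 8 mm taper at the foot to 18 mm, 120 g. Origin: centre of its foot; z along the tube to its top. It starts leaning in the drainer; may be absent. Standing home in the box its foot is on the inner floor and its top 154 mm above the table.
- hole2 (a point): Centre of a tube hole (32 mm across) of the cover at its top face, for the cover shut (85 mm above the table); the point belongs to the box and does not swing with the cover. Holes 62 mm apart.
- tube3: Stainless ice-pop tube, a round bar to the hand, 26 mm in diameter, 150 mm long, 8 mm taper at the foot to 18 mm, 120 g. Origin: centre of its foot; z along the tube to its top. It starts leaning in the drainer; may be absent. Standing home in the box its foot is on the inner floor and its top 154 mm above the table.
- hole3 (a point): Centre of a tube hole (32 mm across) of the cover at its top face, for the cover shut (85 mm above the table); the point belongs to the box and does not swing with the cover. Holes 62 mm apart.
- ramekin: Small glass ramekin, 80 mm across, 45 mm high, standing between robot and box: a bystander. Origin: centre of its underside.
Not all that is in view belongs to the job. What is shaped like the tube0 but green, purple or yellow is not meant.

How it is judged:
By the outcome, as a careful person would: the job done as asked, in the order asked, and still so for the second after the job is handed in, with the robot touching nothing.
Of tube0, tube1, tube2, tube3 only 3 to 4 are there at a start; the rules pass over those that are not, and their reading is None.
At some moment in a run one of pin may be knocked a few centimetres aside while the robot is not near it.
It also fails if it takes over 210 s, if anything falls off the work surface, if the arm or the gripper's body presses on something with over 40 N, if the wrist force passes 120 N, or if a joint passes its speed limit or range.

ROBOT

A 7-joint arm with a two-finger parallel gripper is mounted at the origin on the work surface. World frame = base frame: x ahead of the robot, y to its left, z up, the work surface at z = 0. Lengths are in m, angles in rad, forces in N, time in s.
With the tool pointing down it reaches from about 0.4 to 0.85 m from the base axis. Payload 10.4 kg.
Tool frame: the origin (TCP) lies midway between the tips of the shut fingers; the grasp point (between the pads) lies 19 mm behind it (r.grasp_offset is the distance from the TCP to the grasp point, in m); x points along the fingers, y is the direction in which the jaws open and shut, and the axes are right-handed (so a half turn about x gives the same grasp; the last joint's range is limited). The gripper opens to 87 mm and grips with 3 to 60 N. Pads are 19 mm wide; open, the fingers measure 117 mm over their backs; the gripper's body (75 mm by 190 mm) begins 51 mm behind the grasp point.
Start: joints at [-0.023, 0.332, -0.065, 1.46, 0.022, 1.35, -0.088], TCP at [0.625, 0, 0.223] pointing down, gripper open.
Joint ranges: [-2.6, 2.6], [-0.5, 2.12], [-1.47, 1.34], [0.16, 2.42], [-1.27, 4.41], [0.06, 2.06], [-2.6, 2.6]. Speed limits (rad/s): [2.22, 2.22, 2.79, 2.79, 3.14, 3.14, 3.14].

INTERFACE

Orientations are given as a unit quaternion [x, y, z, w].
In Python, from bench import r, vision, close_job gives the robot as it stands. The module is installed in compiled form; this text tells all that it offers.
- The arm moves only by the shell command python3 -m pendant 'ROWS' [OPENING] [FORCE]. ROWS is text: rows parted by semicolons, each of 6 numbers parted by spaces: the shift along the tool's x, y, z in units of 0.25 m (1.0 is 0.25 m), then the turn, a rotation vector about the tool's x, y, z in units of 1.5 rad (1.0 is 1.5 rad). A call has 1 to 8 rows; each row is the pose to reach, as a shift and turn from the pose commanded when the call began, along the tool's axes at that moment; what a row does not reach only later rows make up. A row lasts 1/10 s, in which the tool goes at most 50 mm and 8.59 degrees, less where a joint would pass 70% of its speed; a pose out of reach is approached as far as the arm can. A call with a number of a shift or a turn outside -1 to 1 is refused whole. A call with a gripper value outside its range is refused whole. OPENING is the gripper command: -1 is shut, 1 is fully open, values between are in proportion, set as the call begins (- or left out, the last holds). The fingers move at their own pace and stop on an object; FORCE is the grip in N (left out, the last holds). Time passes only in rows, so rows that repeat a pose let the fingers close. It gives the time, the measured TCP pose, the force and the opening at its end, in the units of the state.
- r.read_state(): the state, without advancing time (a new reading comes with each control period).
- vision.camera(name): name is "scene" or "side" or "wrist"; returns (picture, depth): 384x512x3 uint8, blue, green, red; 384x512 float32, m along the optical axis (not along the pixel's ray), 0 where there is no reading.
- vision.get_calibration(name): a dict with "camera_matrix" (3x3 intrinsics, pixels), "rvec" (rotation vector, rad) and "tvec" (3), from world to camera coordinates, as OpenCV has them. Camera axes: x right, y down, z forward; pixel columns grow to the right and rows downward; lengths in m; the calibration is good to about 2 mm. A picture is of the moment at which its call begins: read the wrist's pose just before it. get_calibration takes no time and is no camera call; for the wrist camera it gives the pose at the moment of the call.
- close_job(): hands the job in, once; it reports no verdict.
The state is a dict: "time": time; "joint_positions": joint angles; "joint_vel": joint speeds; "joint_torque": joint torques, N m; "ee_pos": TCP position; "eef_rot": TCP orientation; "ft_force": force on the tool from outside, world axes, zero at the start; "torque": the same for the moment, N m; "width": finger opening in m.
Only numpy, scipy, OpenCV 4.12 (cv2) and the standard library are available. Lean on these libraries where they do the work, as an engineer would, in place of code of your own. Each camera call takes 0.05 s, during which the arm holds its last target. There are 200 camera calls.

## Working session

There is one attempt and no reset: what is moved stays moved. The work goes in short steps, Python scripts to look and compute and a shell command to move; the robot and the scene stay as the last step left them, time stands still between calls to the robot, and variables do not carry over. Pictures are saved under pics/ and viewed, about 12 in all and at most 16, crops included, and the job is handed in when it is done.

```bash
mkdir -p pics; cat > h.py <<'E'
import numpy as np, cv2
from scipy.spatial.transform import Rotation as R
from bench import r, vision
def cal(n):
    c=vision.get_calibration(n); K=np.array(c["camera_matrix"]); Rm=cv2.Rodrigues(np.array(c["rvec"],float))[0]; t=np.array(c["tvec"],float).ravel()
    return K,Rm,t
def cloud(n,d,c):
    K,Rm,t=c; v,u=np.mgrid[0:d.shape[0],0:d.shape[1]]
    p=np.stack([(u-K[0,2])/K[0,0]*d,(v-K[1,2])/K[1,1]*d,d],-1)
    return (p-t)@Rm
def ray(c,u,v,z):
    K,Rm,t=c; o=-Rm.T@t; w=Rm.T@np.array([(u-K[0,2])/K[0,0],(v-K[1,2])/K[1,1],1]); return o+w*(z-o[2])/w[2]
def proj(c,P):
    K,Rm,t=c; p=Rm@np.array(P)+t; q=K@p; return q[:2]/q[2]
def shot(n,f):
    c=cal(n); im,d=vision.camera(n); cv2.imwrite("pics/"+f+".png",im); np.savez("pics/"+f+".npz",im=im,d=d,K=c[0],R=c[1],t=c[2]); return im,d,c
def load(f):
    z=np.load("pics/"+f+".npz"); return z["im"],z["d"],(z["K"],z["R"],z["t"])
def st():
    s=r.read_state(); print("t",round(s["time"],2),"pos",np.round(s["ee_pos"],4),"F",np.round(s["ft_force"],1),"w",round(float(s["width"]),4)); 
    M=R.from_quat(s["eef_rot"]); print("axes x,y,z cols\n",np.round(M.as_matrix(),3)); return s,M
E
python3 - <<'E'
from h import *
st()
for n in("scene","side","wrist"):
    im,d,c=shot(n,n+"0"); print(n,-c[1].T@c[2])
a=np.hstack([cv2.imread("pics/scene0.png"),cv2.imread("pics/side0.png")])
E
```

```text
t 0.0 pos [0.6246 0.     0.2218] F [0.4 0.5 0.1] w 0.0871
axes x,y,z cols
 [[-0.001  1.     0.   ]
 [-0.     0.    -1.   ]
 [-1.    -0.001  0.   ]]
scene [1.56986355 0.74578061 0.94402366]
side [ 0.07439828 -0.69826265  1.02804912]
wrist [0.62476882 0.07343453 0.38351119]
```

View pics/scene0.png

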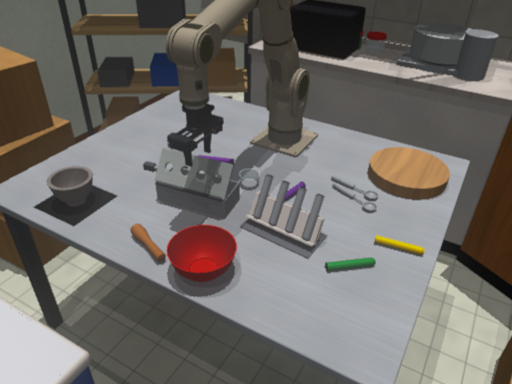

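View pics/side0.png

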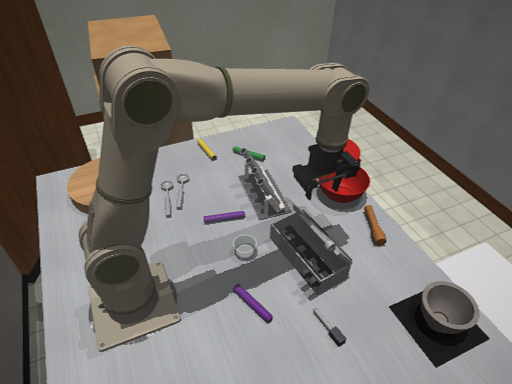

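The scene view shows the box at (200,180) with its cover raised, the drainer at (285,215) with grey tubes, and the pin at (150,167). The ramekin is at (249,178). Decoys are purple at (295,190) and (220,160), green at (350,264) and yellow at (398,245). In the side view the pin is at (330,327), the box at (310,250) and the drainer at (265,190).

```bash
python3 - <<'E'
from h import *
# top-down orthophoto coloured, with height, from scene+side clouds
S=800; x0,x1,y0,y1=0.3,1.0,-0.45,0.45
res=0.0015
W=int((y1-y0)/res);H=int((x1-x0)/res)
ims=[]
for f in("scene0","side0"):
    im,d,c=load(f); k=3
    im=cv2.resize(im,None,fx=k,fy=k,interpolation=cv2.INTER_NEAREST); 
    P=cloud(f,d,c).astype(np.float32); P=cv2.resize(P,None,fx=k,fy=k,interpolation=cv2.INTER_LINEAR)
    dd=cv2.resize(d,None,fx=k,fy=k,interpolation=cv2.INTER_NEAREST)
    m=(dd>0)&(P[...,2]<0.17)&(P[...,2]>-.02); p=P[m]; col=im[m]
    o=np.argsort(p[:,2]); p=p[o]; col=col[o]
    i=((x1-p[:,0])/res).astype(int); j=((y1-p[:,1])/res).astype(int); g=(i>=0)&(i<H)&(j>=0)&(j<W)
    z=np.zeros((H,W,3),np.uint8); z[i[g],j[g]]=col[g]
    for q in range(int(x0*10)+1,10): cv2.putText(z,f"x.{q}",(0,int((x1-q/10)/res)),0,.35,(0,255,255)); cv2.line(z,(0,int((x1-q/10)/res)),(W,int((x1-q/10)/res)),(0,120,120),1)
    for q in range(-4,5): cv2.putText(z,f"y{q}",(int((y1-q/10)/res),10),0,.35,(0,255,255)); cv2.line(z,(int((y1-q/10)/res),0),(int((y1-q/10)/res),H),(0,120,120),1)
    cv2.imwrite("pics/top_"+f+".png",z)
im=cv2.imread("pics/scene0.png")[130:260,130:350]; cv2.imwrite("pics/c1.png",cv2.resize(im,None,fx=3.6,fy=3.6,interpolation=cv2.INTER_CUBIC))
E
```

```text
(no output)
```

View pics/top_side0.png

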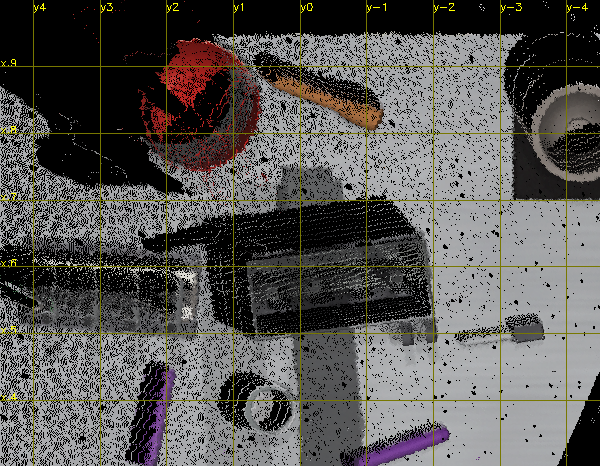

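View pics/c1.png

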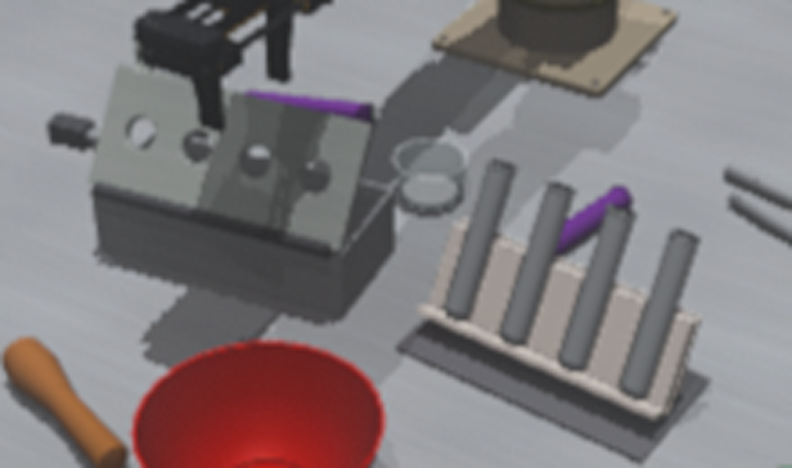

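Crop: four grey steel tubes in the drainer, tops at about (500,165), (560,190), (620,210) and (685,238). The raised cover has 4 holes, and the pin's grip is at (70,130). The green, purple and yellow bars are decoys and the ladle, scissors and similar items don't matter. Next I measure.

```bash
python3 - <<'E'
from h import *
def fitplane(p):
    for _ in range(6):
        c=p.mean(0); u,s,v=np.linalg.svd(p-c,full_matrices=False); n=v[2]; e=(p-c)@n; k=abs(e)<max(.003,2*e.std()); 
        p=p[k]
    return p.mean(0),n*np.sign(n[2] if abs(n[2])>.2 else n[0]),e.std(),len(p)
im,d,c=load("scene0"); P=cloud("",d,c)
m=np.zeros(d.shape,np.uint8); cv2.fillPoly(m,[np.array([(166,152),(232,163),(223,194),(159,178)])],1)
p=P[(m>0)&(d>0)]; cc,n,e,N=fitplane(p); print("cover",cc,n,e,N)
tilt=np.arctan2(np.hypot(n[0],n[1]),n[2]); print("tilt from horiz",tilt, "yaw of axis", np.arctan2(-n[0],n[1])) 
ax=np.cross(n,[0,0,1]); ax/=np.linalg.norm(ax); ax*=np.sign(ax[1]); print("axis",ax)
yaw=np.arctan2(-ax[0],ax[1]); print("yaw",yaw)
# midplane at z=.08
q0=cc-n*0.005; sl=np.cross(ax,n); sl/=np.linalg.norm(sl); h=q0+sl*(.08-q0[2])/sl[2]; print("hinge line pt",h)
# cover extents
al=(P-h)@ax; ds=(P-(h+n*.005))@n; up=(P-h)@(sl*np.sign(sl[2])); k=(d>0)&(abs(ds)<.004)&(up>-.01)&(up<.135)&(abs(al)<.4)
cols=[]
for lo in np.arange(0.01,.12,.02):
    kk=k&(up>lo)&(up<lo+.02); a=np.sort(al[kk]); print(round(lo,2),np.percentile(a,[1,99]),len(a))
print("up pct",np.percentile(up[k],[1,50,99]))
# side wall
m=np.zeros(d.shape,np.uint8); cv2.fillPoly(m,[np.array([(160,188),(220,203),(220,210),(162,196)])],1)
print("wall",fitplane(P[(m>0)&(d>0)]))
# box end corners, from side camera
im,d,c2=load("side0"); P2=cloud("",d,c2)
k=(d>0)&(abs(P2[...,0]-.5)<.12)&(P2[...,1]<-.2)&(P2[...,1]>-.42)&(P2[...,2]>.006)&(P2[...,2]<.06)
p=P2[k]; print("pin pts",len(p),p.min(0),p.max(0),np.percentile(p[:,2],[50,90,98]))
q=p[:,:2]; cq=q.mean(0); v=np.linalg.svd(q-cq,full_matrices=False)[2][0]; v*=np.sign(v[1]); s=(q-cq)@v; w=(q-cq)@np.array([-v[1],v[0]])
print("pin dir",v,"ctr",cq)
for a in np.arange(s.min(),s.max(),.01):
    kk=(s>=a)&(s<a+.01); 
    if kk.any(): print(round(a,3),kk.sum(),np.round([w[kk].min(),w[kk].max(),p[kk][:,2].max()],4))
v,u=np.nonzero(k); print("px",u.min(),u.max(),v.min(),v.max())
cr=im[v.min()-8:v.max()+8,u.min()-8:u.max()+8]; cv2.imwrite("pics/pin.png",cr)
E
```

```text
cover [ 0.57957113 -0.04644275  0.12809722] [-0.62723209 -0.12693624  0.76841856] 0.029372342538814433 2040
tilt from horiz 0.6944300502187954 yaw of axis 1.7704747235093474
axis [-0.19835413  0.98013042  0.        ]
yaw 0.19967839671445073
hinge line pt [ 0.53062369 -0.05634849  0.08      ]Traceback (most recent call last):
  File "<stdin>", line 19, in <module>
    return _quantile_unchecked(
        a, q, axis, out, overwrite_input, method, keepdims, weights)
    return _ureduce(a,
                    func=_quantile_ureduce_func,
    ...<5 lines>...
                    overwrite_input=overwrite_input,
                    method=method)
    r = func(a, **kwargs)
    result = _quantile(arr,
                       quantiles=q,
    ...<2 lines>...
                       out=out,
                       weights=wgt)
    slices_having_nans = np.isnan(arr[-1, ...])
                                  ~~~^^^^^^^^^
IndexError: index -1 is out of bounds for axis 0 with size 0
```

```bash
cat >> h.py <<'E'
def ransac(p,tol=.003,it=400,seed=0):
    g=np.random.default_rng(seed); best=None
    for _ in range(it):
        a,b,c=p[g.choice(len(p),3,False)]; n=np.cross(b-a,c-a); L=np.linalg.norm(n)
        if L<1e-6: continue
        n/=L; k=abs((p-a)@n)<tol
        if best is None or k.sum()>best.sum(): best=k
    q=p[best]; c=q.mean(0); n=np.linalg.svd(q-c,full_matrices=False)[2][2]
    return c,n,q
E
python3 - <<'E'
from h import *
im,d,c=load("scene0"); P=cloud("",d,c)
m=np.zeros(d.shape,np.uint8); cv2.fillPoly(m,[np.array([(166,152),(232,163),(223,194),(159,178)])],1)
p=P[(m>0)&(d>0)]; cc,n,q=ransac(p); n*=np.sign(n[2]); print("cover",cc,n,len(q),len(p))
ax=np.cross([0,0,1],n); ax/=np.linalg.norm(ax); ax*=np.sign(ax[1]); print("angle",np.arccos(n[2]),"yaw",np.arctan2(-ax[0],ax[1]))
sl=np.cross(n,ax); sl*=np.sign(sl[2]); q0=cc-n*.005; h=q0+sl*(.08-q0[2])/sl[2]; print("hinge pt",h)
al=(P-h)@ax; ds=(P-(h+n*.005))@n; up=(P-h)@sl; k=(d>0)&(abs(ds)<.004)&(up>-.01)&(up<.135)&(abs(al)<.4)
for lo in np.arange(0.01,.12,.015):
    kk=k&(up>lo)&(up<lo+.015); a=np.sort(al[kk]); print(round(lo,2),np.percentile(a,[1,99]) if len(a) else 0,len(a))
print("up pct",np.percentile(up[k],[1,50,99]))
m=np.zeros(d.shape,np.uint8); cv2.fillPoly(m,[np.array([(160,188),(220,203),(220,210),(162,196)])],1)
cw,nw,_=ransac(P[(m>0)&(d>0)]); nw*=np.sign(nw[0]); print("wall",cw,nw,"yaw",np.arctan2(nw[1],nw[0]))
# table bias
z=P[(d>0)&(abs(P[...,2])<.01)&(abs(P[...,1])<.4)][:,2]; print("table z scene",np.median(z),z.std())
im,d,c2=load("side0"); P2=cloud("",d,c2)
z=P2[(d>0)&(abs(P2[...,2])<.01)&(abs(P2[...,1])<.4)][:,2]; print("table z side",np.median(z),z.std())
k=(d>0)&(abs(P2[...,0]-.5)<.06)&(P2[...,1]<-.21)&(P2[...,1]>-.40)&(P2[...,2]>.008)&(P2[...,2]<.06)
k=cv2.morphologyEx(k.astype(np.uint8),cv2.MORPH_OPEN,np.ones((2,2)))>0
p=P2[k]; print("pin pts",len(p),p.min(0),p.max(0))
v,u=np.nonzero(k); print("px",u.min(),u.max(),v.min(),v.max())
t=p[p[:,2]>.020]; rr=cv2.minAreaRect((t[:,:2]*1000).astype(np.float32)); print("grip top rect",rr)
q=p[:,:2]; cq=q.mean(0); vv=np.linalg.svd(q-cq,full_matrices=False)[2][0]; vv*=np.sign(vv[1]); s=(q-cq)@vv; print("pin dir",vv,"yaw",np.arctan2(-vv[0],vv[1]),"ext",cq+s.min()*vv,cq+s.max()*vv)
print(rr)
# tubes in scene: grey points above drainer z>0.1
im,d,c=load("scene0"); hsv=cv2.cvtColor(im,cv2.COLOR_BGR2HSV)
k=(d>0)&(P[...,2]>.085)&(P[...,2]<.2)&(P[...,1]>.12)&(P[...,1]<.5)&(P[...,0]>.4)&(P[...,0]<.7)
n_,lab,stt,cen=cv2.connectedComponentsWithStats(k.astype(np.uint8))
for i in range(1,n_):
    if stt[i,4]>30:
        p=P[lab==i]; cc=p.mean(0); v=np.linalg.svd(p-cc,full_matrices=False)[2][0]; v*=np.sign(v[2]); print("tube",stt[i],cc,v,"lean",np.arccos(v[2]),"zmax",p[:,2].max(),"surface pt at z=.12",cc+v*(.12-cc[2])/v[2])
E
```

```text
cover [ 0.58627503 -0.03723437  0.13263164] [0.79192031 0.10160113 0.60211247] 1194 2045
angle 0.9246520074023151 yaw 0.12760010534069538
hinge pt [ 0.61943235 -0.03298038  0.08      ]
0.01 [-0.1467975  0.1840846] 273
0.02 [-0.14670489  0.35891929] 277
0.04 [-0.14551692  0.36553178] 227
0.06 [-0.14650468  0.37089384] 187
0.07 [-0.14715825  0.37365227] 258
0.08 [-0.14556765  0.375042  ] 252
0.1 [-0.14695238  0.30528945] 248
0.12 [-0.14636158  0.1195379 ] 92
up pct [-0.00746825  0.05603164  0.11948746]
wall [ 0.6216166  -0.04612738  0.04003663] [ 0.99028503  0.12827628 -0.05367274] yaw 0.12881741781469772
table z scene 0.0007579976616647076 0.0027483719645371527
table z side 0.00018006354289034794 0.002360346191244009
pin pts 322 [ 0.07439828 -0.69826265 -0.00293112] [ 0.52868372 -0.24498603  1.02804912]
px 315 347 309 346
grip top rect ((317.1092529296875, -506.4790954589844), (611.0244750976562, 96.99099731445312), 47.334407806396484)
pin dir [0.28362755 0.95893452] yaw -0.28757490196342333 ext [ 0.36073876 -0.78295462] [ 0.51724713 -0.25380543]
((317.1092529296875, -506.4790954589844), (611.0244750976562, 96.99099731445312), 47.334407806396484)
tube [ 255  174   70   49 1214] [0.54040971 0.29505706 0.11767681] [0.07214844 0.99739071 0.00252297] lean 1.5682733538906508 zmax 0.1652960653070302 surface pt at z=.12 [0.60684522 1.21347135 0.12      ]
```

```bash
python3 -m pendant '0 -0.11 0.1 -0.04 0 0;0 -0.222 0.208 -0.085 0 0;0 -0.222 0.208 -0.085 0 0;0 -0.222 0.208 -0.085 0 0;0 -0.222 0.208 -0.085 0 0;0 -0.222 0.208 -0.085 0 0' -1 20; python3 -c "
from h import *
st()"
```

```text
time: 0.75
ee_pos: [0.57, -0.0509, 0.2223]
eef_rot: [0.467, 0.531, -0.467, 0.531]
ft_force: [0.4, 0.7, -0.3]
width: 0.0471
t 0.75 pos [ 0.57   -0.0509  0.2223] F [ 0.4  0.7 -0.3] w 0.0471
axes x,y,z cols
 [[-0.     0.992  0.128]
 [ 0.     0.128 -0.992]
 [-1.    -0.    -0.   ]]
```

```bash
python3 -m pendant '0 0 0 0 0 0;0.1 0 0 0 0 0;0.18 0 0 0 0 0;0.27 -0.03 0 0 0 0;0.3 -0.055 0 0 0 0;0.33 -0.08 0 0 0 0;0.36 -0.1 0 0 0 0' ; python3 -m pendant '0.034 -0.02 0 0 0 0;0.07 -0.035 0 0 0 0;0.108 -0.05 0 0 0 0;0.14 -0.055 0 0 0 0;0.165 -0.06 0 0 0 0;0.188 -0.06 0 0 0 0'
```

```text
time: 1.45
ee_pos: [0.5362, -0.0561, 0.1307]
eef_rot: [0.463, 0.535, -0.472, 0.526]
ft_force: [-40.0, -3.1, 22.3]
width: 0.0261
time: 2.05
ee_pos: [0.5299, -0.0569, 0.0851]
eef_rot: [0.467, 0.531, -0.467, 0.531]
ft_force: [-8.9, 0.9, 45.9]
width: 0.0003
```

```bash
python3 -m pendant '-0.2 0 0 0 0 0;-0.4 0 0 0 0 0;-0.6 0 0.1 0 0 0;-0.8 0 0.25 0 0 0;-1 0 0.4 0 0 0;-1 0 0.4 0 0 0;-1 0 0.4 0 0 0' 1; python3 -c "
from h import *
shot('wrist','w1');st();shot('scene','s1')"
```

```text
time: 2.75
ee_pos: [0.5438, -0.1598, 0.3391]
eef_rot: [0.469, 0.528, -0.468, 0.532]
ft_force: [0.5, 0.5, -0.3]
width: 0.0485
t 2.8 pos [ 0.5434 -0.1577  0.3366] F [-0.1  0.2 -1. ] w 0.0522
axes x,y,z cols
 [[ 0.003  0.992  0.125]
 [-0.001  0.125 -0.992]
 [-1.     0.003  0.001]]
```

View pics/w1.png

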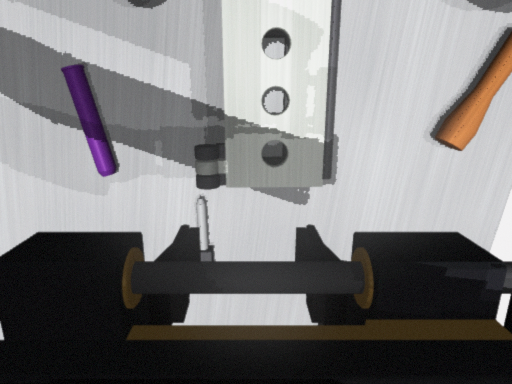

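Wrist view: cover is shut, holes at (276,42), (275,100) and (274,152). The three knuckles are at (208,145–187). The pin's shank is at (203,200–245), with its grip hidden behind the gripper. I shift back for a still picture of pin, knuckles and holes.

```bash
python3 -m pendant '0 0 0.2 0 0 0;0 0 0.4 0 0 0;0 0 0.45 0 0 0;0 0 0.45 0 0 0;0 0 0.45 0 0 0;0 0 0.45 0 0 0;0 0 0.45 0 0 0;0 0 0.45 0 0 0' 1; python3 -c "
from h import *
st();im,d,c=shot('wrist','w2'); cv2.imwrite('pics/w2b.png',cv2.resize(im[0:280,120:400],None,fx=2.1,fy=2.1,interpolation=cv2.INTER_CUBIC))"
```

```text
time: 3.65
ee_pos: [0.5571, -0.2668, 0.3358]
eef_rot: [0.467, 0.531, -0.467, 0.531]
ft_force: [0.9, -1.1, -0.1]
width: 0.0866
t 3.65 pos [ 0.5571 -0.2668  0.3358] F [ 0.9 -1.1 -0.1] w 0.0866
axes x,y,z cols
 [[ 0.001  0.992  0.129]
 [ 0.     0.129 -0.992]
 [-1.     0.001 -0.   ]]
```

View pics/w2b.png

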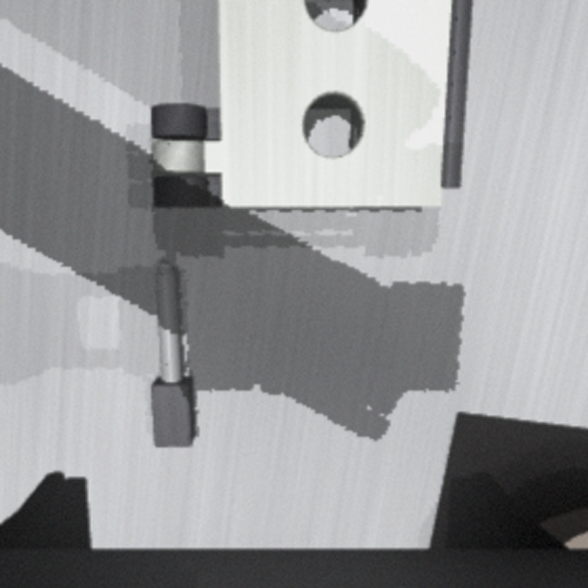

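Crop: pin grip spans (153–193, 378–446) with its tip at (168,262). The knuckles are at (152–206, 103–207), the first hole is at (333,124), and the cover's lower edge is at row 207.

```bash
cat > loc.py <<'E'
from h import *
def box(f):
    im,d,c=load(f); P=cloud("",d,c)
    k=(d>0)&(abs(P[...,2]-.085)<.004)&(P[...,1]<.2)&(P[...,1]>-.35)
    k=cv2.morphologyEx(k.astype(np.uint8),cv2.MORPH_OPEN,np.ones((3,3)))
    n,lab,s,_=cv2.connectedComponentsWithStats(k); i=1+np.argmax(s[1:,4]); m=(lab==i).astype(np.uint8)
    print("cover z",np.median(P[m>0][:,2]), "px",s[i])
    cs,hi=cv2.findContours(m,cv2.RETR_CCOMP,cv2.CHAIN_APPROX_NONE)
    for q,hh in zip(cs,hi[0]):
        if hh[3]>=0 and len(q)>40:
            (u,v),(a,b),_=cv2.fitEllipse(q); print("hole px",u,v,a,b,"world",np.round(ray(c,u,v,.085),4))
    return P,d,c,m
E
python3 - <<'E'
from loc import *
P,d,c,m=box("w2")
yaw=.129; ex=np.array([np.cos(yaw),np.sin(yaw),0]); ey=np.array([-np.sin(yaw),np.cos(yaw),0])
pm=P[m>0]
# cover edges in box-dir coordinates
a=pm@ex; b=pm@ey
print("cover a range",np.percentile(a,[.5,99.5]),"b min",np.percentile(b,.5))
# left edge yaw
ys=[];xs=[]
for v in range(0,95,4):
    u=np.nonzero(m[v])[0]; u=u[u>210]
    if len(u): w=ray(c,u.min()-.5,v,.085); xs.append(w[0]);ys.append(w[1])
f=np.polyfit(ys,xs,1); print("left edge dx/dy",f, "yaw",-np.arctan(f[0]))
# knuckles
A=P@ex; B=P@ey
k=(d>0)&(P[...,2]>.05)&(P[...,2]<.11)&(A<a.min()-.003)&(A>a.min()-.06)&(P[...,1]<0)
q=P[k]; ka=q@ex; kb=q@ey; print("knuckle a",np.percentile(ka,[1,50,99]),"b",np.percentile(kb,[0.5,1,2,50,99]),"z",np.percentile(q[:,2],[50,95,99]))
h=q[q[:,2]>.09]; print("tops a",np.median(h@ex),(h@ex).min(),(h@ex).max(),"b",(h@ey).min(),(h@ey).max())
# pin
im=load("w2")[0]
k=(d>0)&(P[...,2]>.02)&(P[...,2]<.04)&(P[...,1]<-.24)&(P[...,1]>-.4)&(abs(P[...,0]-.5)<.08)
v,u=np.nonzero(k); W=P[k]; print("grip top n",len(W),"z",np.median(W[:,2])); rr=cv2.minAreaRect((W[:,:2]*1000).astype(np.float32)); print(rr, "corners",np.round(cv2.boxPoints(rr)))
k=(d>0)&(P[...,2]>.008)&(P[...,2]<.04)&(P[...,1]<-.2)&(P[...,1]>-.4)&(abs(P[...,0]-.5)<.08)
W=P[k]; x=W[:,:2]; cq=x.mean(0); vv=np.linalg.svd(x-cq,full_matrices=False)[2][0]; vv*=np.sign(vv[1]); s=(x-cq)@vv
print("pin dir",vv,"yaw",np.arctan2(-vv[0],vv[1]),"ends",cq+vv*s.min(),cq+vv*s.max())
for un,vn in((120+168/2.1,262/2.1),(120+153/2.1,378/2.1),(120+193/2.1,380/2.1),(120+153/2.1,446/2.1),(120+192/2.1,446/2.1)): print(ray(c,un,vn,.013 if vn<130 else .026))
E
```

```text
cover z 0.08446099986979616 px [  215     0   130    98 10480]
hole px 278.2086486816406 59.351078033447266 29.504093170166016 31.44547462463379 world [ 0.5767 -0.1511  0.085 ]
cover a range [0.48552094 0.62216542] b min -0.26466853129512347
left edge dx/dy [-0.06241076  0.50472338] yaw 0.062329917211313104
knuckle a [0.45554901 0.46795953 0.47812027] b [-0.26572826 -0.26571565 -0.26464156 -0.23893133 -0.21420603] z [0.09274157 0.09492418 0.09565304]
tops a 0.46939794135021423 0.4591030105715713 0.4783438668418816 b -0.2657289866311312 -0.21386803847449565
grip top n 622 z 0.02540434216150747
((495.2274475097656, -305.7220458984375), (26.163265228271484, 117.055908203125), 8.218039512634277) corners [[ 474. -250.]
 [ 491. -366.]
 [ 517. -362.]
 [ 500. -246.]]
pin dir [-0.1528138  0.988255 ] yaw 0.15341488687473367 ends [ 0.50472885 -0.3635575 ] [ 0.48569153 -0.2404422 ]
[ 0.48755459 -0.24122846  0.013     ]
[ 0.48625342 -0.31731417  0.026     ]
[ 0.5128957  -0.31524595  0.026     ]
[ 0.49040625 -0.36514014  0.026     ]
[ 0.51693253 -0.36169941  0.026     ]
```

```bash
python3 - <<'E'
from loc import *
for f in("w1",):
    box(f)
im,d,c=load("s1"); P=cloud("",d,c)
k=(d>0)&(abs(P[...,2]-.085)<.006)&(P[...,1]<.2)&(P[...,1]>-.35)&(P[...,0]<.7)&(P[...,0]>.4)
n,lab,s,_=cv2.connectedComponentsWithStats(k.astype(np.uint8)); i=1+np.argmax(s[1:,4]); m=(lab==i).astype(np.uint8); print(s[i])
cs,hi=cv2.findContours(m,cv2.RETR_CCOMP,cv2.CHAIN_APPROX_NONE)
for q,hh in zip(cs,hi[0]):
    if hh[3]>=0 and len(q)>10: (u,v),ab,_=cv2.fitEllipse(q); print(u,v,ab,ray(c,u,v,.085))
cv2.imwrite("pics/s1c.png",cv2.resize(im[140:250,140:350],None,fx=3.8,fy=3.8,interpolation=cv2.INTER_CUBIC))
E
```

```text
cover z 0.08449441727809134 px [  216     0   126   188 19139]
hole px 274.1843566894531 152.6076202392578 26.568466186523438 27.243038177490234 world [ 0.5764 -0.1499  0.085 ]
hole px 275.1297302246094 100.16437530517578 28.05193519592285 29.056177139282227 world [ 0.5686 -0.089   0.085 ]
hole px 275.8121337890625 43.28462600708008 29.39319610595703 31.868478775024414 world [ 0.5605 -0.0282  0.085 ]
[ 155  160   85   40 1697]
221.10760498046875 186.14698791503906 (4.6410908699035645, 9.385913848876953) [0.55454409 0.03915873 0.085     ]
205.23348999023438 181.72802734375 (5.088932514190674, 9.503299713134766) [ 0.56079441 -0.02259752  0.085     ]
189.29534912109375 177.73301696777344 (5.127640247344971, 9.054170608520508) [ 0.56948032 -0.08458639  0.085     ]
174.18711853027344 173.80836486816406 (4.673892974853516, 9.424674987792969) [ 0.57720756 -0.14530207  0.085     ]
```

View pics/s1c.png

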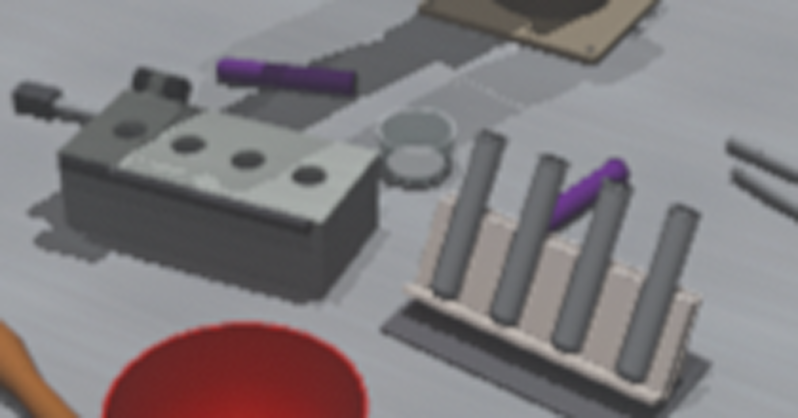

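Cover is flat and shut, with all four tubes in place. Reaching for the pin now.

```bash
python3 -m pendant '0.1 -0.12 0.12 -0.011 0 0;0.2 -0.258 0.261 -0.011 0 0;0.4 -0.258 0.261 -0.011 0 0;0.6 -0.258 0.261 -0.011 0 0;0.8 -0.258 0.261 -0.011 0 0;0.96 -0.258 0.261 -0.011 0 0;0.96 -0.258 0.261 -0.011 0 0;0.96 -0.258 0.261 -0.011 0 0' 1; python3 -c "
from h import *
st();shot('side','sd2');shot('wrist','w3')
a=load('sd2')[0][280:370,280:400];b=load('w3')[0]
cv2.imwrite('pics/v3.png',np.hstack([cv2.resize(a,(400,300)),cv2.resize(b,(400,300))]))"
```

```text
time: 4.5
ee_pos: [0.5015, -0.3408, 0.0966]
eef_rot: [0.463, 0.535, -0.463, 0.535]
ft_force: [1.4, -0.1, 0.8]
width: 0.0868
t 4.5 pos [ 0.5015 -0.3408  0.0966] F [ 1.4 -0.1  0.8] w 0.0868
axes x,y,z cols
 [[ 0.     0.99   0.144]
 [-0.     0.144 -0.99 ]
 [-1.     0.     0.   ]]
```

View pics/v3.png

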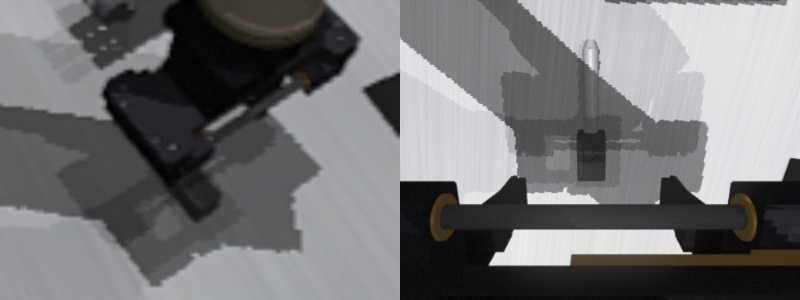

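The wrist half of the view shows the pin vertical in the image at column 591, centred between the fingers at 512 and 675.

```bash
python3 -m pendant '0.12 0 0 0 0 0;0.24 0 0 0 0 0;0.32 0 0 0 0 0;0.37 0 0 0 0 0;0.37 0 0 0 0 0' 1; python3 -m pendant '0 0 0 0 0 0;0 0 0 0 0 0;0 0 0 0 0 0;0 0 0 0 0 0;0 0 0 0 0 0;0 0 0 0 0 0;0 0 0 0 0 0;0 0 0 0 0 0' -1 40;python3 -m pendant '0 0 0 0 0 0;-0.1 0 0 0 0 0;-0.2 0 0 0 0 0;-0.28 0 0.1 0 0 0;-0.28 0 0.2 0 0 0;-0.28 0 0.2 0 0 0;-0.28 0 0.2 0 0 0'; python3 -c "
from h import *
s,M=st();im,d,c=shot('wrist','w4'); print(R.from_matrix(M.as_matrix()).as_matrix()[:,0])
P=cloud('',d,c); p=(P-s['ee_pos'])@M.as_matrix()
k=(d>0)&(p[...,2]<-.03)&(p[...,2]>-.15)&(abs(p[...,1])<.03)&(abs(p[...,0]+.009)<.02)
q=p[k]; print(len(q),q.min(0),q.max(0))
for z in np.arange(-.13,-.02,.01):
  w=q[(q[:,2]>=z)&(q[:,2]<z+.01)]
  if len(w)>4: print(round(z,3),len(w),np.round([w[:,1].min(),w[:,1].max(),(w[:,1].min()+w[:,1].max())/2,w[:,0].min()],4))
print('tip',q[:,2].min())
"
```

```text
time: 5.1
ee_pos: [0.5015, -0.3408, 0.0034]
eef_rot: [0.463, 0.535, -0.463, 0.535]
ft_force: [0.1, 1.1, -0.3]
width: 0.0869
time: 5.9
ee_pos: [0.5012, -0.3407, 0.003]
eef_rot: [0.463, 0.535, -0.463, 0.535]
ft_force: [-0.6, 0.3, 0.1]
width: 0.0308
time: 6.6
ee_pos: [0.5078, -0.3904, 0.0724]
eef_rot: [0.463, 0.535, -0.463, 0.534]
ft_force: [0.9, 0.9, -1.8]
width: 0.0256
t 6.6 pos [ 0.5078 -0.3904  0.0724] F [ 0.9  0.9 -1.8] w 0.0256
axes x,y,z cols
 [[-0.001  0.99   0.143]
 [ 0.001  0.143 -0.99 ]
 [-1.    -0.001 -0.001]]
[-8.30841061e-04  5.88773288e-04 -9.99999482e-01]
5488 [-0.01838471 -0.00721739 -0.10149521] [-0.00834418  0.00682189 -0.03000013]
-0.11 66 [-0.0039  0.0038 -0.0001 -0.0149]
-0.1 756 [-0.0069  0.0066 -0.0001 -0.0178]
-0.09 891 [-0.0069  0.0068 -0.0001 -0.0182]
-0.08 846 [-0.0071  0.0064 -0.0003 -0.0182]
-0.07 785 [-0.0072  0.0066 -0.0003 -0.0181]
-0.06 756 [-0.0069  0.0068 -0.0001 -0.0184]
-0.05 711 [-0.0071  0.0068 -0.0001 -0.0181]
-0.04 677 [-0.0072  0.0065 -0.0004 -0.0178]
tip -0.10149520922159715
```

```bash
cat > kn.py <<'E'
from h import *
def kn(f,yaw=.128):
    im,d,c=load(f); P=cloud("",d,c); ex=np.array([np.cos(yaw),np.sin(yaw),0]); ey=np.array([-np.sin(yaw),np.cos(yaw),0])
    A=P@ex;B=P@ey
    k=(d>0)&(A>.44)&(A<.50)&(B>-.275)&(B<-.20)&(P[...,2]>.06)&(P[...,2]<.11)
    a,b,z=A[k],B[k],P[...,2][k]; print("b range",np.percentile(b,[.2,1,99]))
    for b0 in np.arange(-.267,-.213,.006):
        w=(b>=b0)&(b<b0+.006)&(a<.4835)
        if w.sum()>20:
            # circle fit
            M=np.c_[a[w],z[w],np.ones(w.sum())]; s=np.linalg.lstsq(M,a[w]**2+z[w]**2,rcond=None)[0]; ca,cz=s[0]/2,s[1]/2
            print(round(b0,3),w.sum(),"a",np.round([a[w].min(),a[w].max()],4),"fit a,z,r",np.round([ca,cz,np.sqrt(s[2]+ca**2+cz**2)],4),"zmax",round(z[w].max(),4),"a at top",np.round(np.median(a[w][z[w]>z[w].max()-.001]),4))
E
python3 -c "
from kn import *
for f in('w2','w4'): print(f); kn(f)
s,M=st(); p=np.array(s['ee_pos']);print('tcp a,b',p[0]*np.cos(.128)+p[1]*np.sin(.128),-p[0]*np.sin(.128)+p[1]*np.cos(.128))"
```

```text
w2
b range [-0.26526528 -0.26496516 -0.20334272]
-0.267 92 a [0.4569 0.4834] fit a,z,r [0.4701 0.0809 0.0134] zmax 0.0952 a at top 0.4706
-0.261 146 a [0.4551 0.4835] fit a,z,r [0.4701 0.0805 0.014 ] zmax 0.0959 a at top 0.4692
-0.255 120 a [0.4554 0.4835] fit a,z,r [0.4701 0.0802 0.014 ] zmax 0.0959 a at top 0.4678
-0.249 115 a [0.456  0.4828] fit a,z,r [0.4699 0.0817 0.0128] zmax 0.0955 a at top 0.47
-0.243 143 a [0.4566 0.4828] fit a,z,r [0.47   0.0808 0.0137] zmax 0.0967 a at top 0.4705
-0.237 119 a [0.4568 0.4829] fit a,z,r [0.4699 0.0807 0.0136] zmax 0.0954 a at top 0.4682
-0.231 147 a [0.4553 0.4831] fit a,z,r [0.4703 0.0815 0.0129] zmax 0.0959 a at top 0.4718
-0.225 146 a [0.4559 0.4833] fit a,z,r [0.4698 0.0807 0.0138] zmax 0.096 a at top 0.47
-0.219 135 a [0.4563 0.4833] fit a,z,r [0.47   0.0807 0.0136] zmax 0.0955 a at top 0.4709
w4Traceback (most recent call last):
  File "<string>", line 3, in <module>
    for f in('w2','w4'): print(f); kn(f)
                                   ~~^^^
  File "kn.py", line 6, in kn
    a,b,z=A[k],B[k],P[...,2][k]; print("b range",np.percentile(b,[.2,1,99]))
                                                 ~~~~~~~~~~~~~^^^^^^^^^^^^^
    return _quantile_unchecked(
        a, q, axis, out, overwrite_input, method, keepdims, weights)
    return _ureduce(a,
                    func=_quantile_ureduce_func,
    ...<5 lines>...
                    overwrite_input=overwrite_input,
                    method=method)
    r = func(a, **kwargs)
    result = _quantile(arr,
                       quantiles=q,
    ...<2 lines>...
                       out=out,
                       weights=wgt)
    slices_having_nans = np.isnan(arr[-1, ...])
                                  ~~~^^^^^^^^^
IndexError: index -1 is out of bounds for axis 0 with size 0
```

```bash
python3 -m pendant '0 0.03 -0.1 0.005 0 0;0.01 0.06 -0.2 0.011 0 0;0.012 0.069 -0.239 0.011 0 0;0.012 0.069 -0.239 0.011 0 0;0.012 0.069 -0.239 0.011 0 0;0.012 0.069 -0.239 0.011 0 0' ; python3 -c "
from kn import *
s,M=st(); p=np.array(s['ee_pos']);print('tcp a,b',p[0]*np.cos(.128)+p[1]*np.sin(.128),-p[0]*np.sin(.128)+p[1]*np.cos(.128))
im,d,c=shot('wrist','w5'); kn('w5')
P=cloud('',d,c); ex=np.array([np.cos(.128),np.sin(.128),0]);ey=np.array([-np.sin(.128),np.cos(.128),0])
A=P@ex;B=P@ey
for b0 in np.arange(-.36,-.28,.01):
  k=(d>0)&(abs(A-.47)<.02)&(B>b0)&(B<b0+.01)&(P[...,2]>.065)&(P[...,2]<.1)
  if k.sum()>20: print('pin',round(b0,3),A[k].min(),A[k].max(),(A[k].min()+A[k].max())/2,'ztop',P[...,2][k].max())
k=(d>0)&(abs(A-.47)<.02)&(B>-.31)&(B<-.275)&(P[...,2]>.065)&(P[...,2]<.1); print('tip b',B[k].max())
"
```

```text
time: 7.25
ee_pos: [0.5164, -0.33, 0.0701]
eef_rot: [0.467, 0.53, -0.468, 0.531]
ft_force: [0.1, -0.7, -2.1]
width: 0.0255
t 7.25 pos [ 0.5164 -0.33    0.0701] F [ 0.1 -0.7 -2.1] w 0.0255
axes x,y,z cols
 [[-0.     0.992  0.126]
 [-0.001  0.126 -0.992]
 [-1.    -0.     0.001]]
tcp a,b 0.4699995327684332 -0.3932498457589704Traceback (most recent call last):
  File "<string>", line 4, in <module>
    im,d,c=shot('wrist','w5'); kn('w5')
                               ~~^^^^^^
  File "kn.py", line 6, in kn
    a,b,z=A[k],B[k],P[...,2][k]; print("b range",np.percentile(b,[.2,1,99]))
                                                 ~~~~~~~~~~~~~^^^^^^^^^^^^^
    return _quantile_unchecked(
        a, q, axis, out, overwrite_input, method, keepdims, weights)
    return _ureduce(a,
                    func=_quantile_ureduce_func,
    ...<5 lines>...
                    overwrite_input=overwrite_input,
                    method=method)
    r = func(a, **kwargs)
    result = _quantile(arr,
                       quantiles=q,
    ...<2 lines>...
                       out=out,
                       weights=wgt)
    slices_having_nans = np.isnan(arr[-1, ...])
                                  ~~~^^^^^^^^^
IndexError: index -1 is out of bounds for axis 0 with size 0
```

```bash
python3 -m pendant '0 0 -0.05 0 0 0;0 0 -0.09 0 0 0;0 0 -0.11 0 0 0;0 0 -0.13 0 0 0;0 0 -0.15 0 0 0;0 0 -0.17 0 0 0;0 0 -0.19 0 0 0;0 0 -0.19 0 0 0'; python3 -m pendant '0 0 -0.02 0 0 0;0 0 -0.04 0 0 0;0 0 -0.06 0 0 0;0 0 -0.08 0 0 0;0 0 -0.1 0 0 0;0 0 -0.1 0 0 0'
```

```text
time: 8.1
ee_pos: [0.5109, -0.2807, 0.07]
eef_rot: [0.467, 0.531, -0.467, 0.531]
ft_force: [0.2, -0.4, -2.2]
width: 0.0255
time: 8.7
ee_pos: [0.5078, -0.2558, 0.0701]
eef_rot: [0.467, 0.531, -0.467, 0.531]
ft_force: [0.4, 1.2, -2.2]
width: 0.0256
```

```bash
python3 -m pendant '0 0 -0.03 0 0 0;0 -0.002 -0.06 0 0 0;0 -0.003 -0.09 0 0 0;0 -0.004 -0.11 0 0 0;0 -0.004 -0.125 0 0 0;0 -0.004 -0.135 0 0 0;0 -0.004 -0.145 0 0 0;0 -0.004 -0.145 0 0 0'; python3 -c "
from h import *
st();shot('wrist','w6')"
```

```text
time: 9.5
ee_pos: [0.5025, -0.2243, 0.0704]
eef_rot: [0.467, 0.529, -0.468, 0.532]
ft_force: [4.1, -11.5, -7.6]
width: 0.0257
t 9.5 pos [ 0.5025 -0.2243  0.0704] F [  4.1 -11.5  -7.6] w 0.0257
axes x,y,z cols
 [[ 0.003  0.992  0.125]
 [-0.004  0.125 -0.992]
 [-1.     0.002  0.005]]
```

View pics/w6.png

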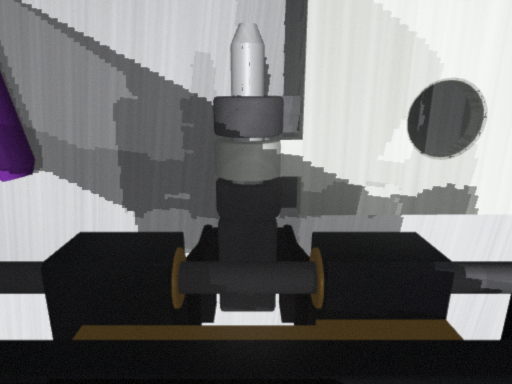

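Shoulder is in contact (12 N) and the tip shows at (247,25) beyond the third knuckle. I release and lift.

```bash
python3 -m pendant '0 0 0 0 0 0;0 0 0 0 0 0;0 0 0 0 0 0;0 0 0 0 0 0;0 0 0 0 0 0' 1;python3 -m pendant '-0.1 0 0 0 0 0;-0.3 0 0 0 0 0;-0.5 0 0 0 0 0;-0.7 0 0 0 0 0;-0.7 0 0 0 0 0;-0.7 0 0 0 0 0;-0.7 0 0 0 0 0' ; python3 -c "
from h import *
st();im,d,c=shot('wrist','w7');P=cloud('',d,c); ex=np.array([np.cos(.128),np.sin(.128),0]);ey=np.array([-np.sin(.128),np.cos(.128),0])
A=P@ex;B=P@ey
k=(d>0)&(abs(A-.47)<.009)&(B>-.25)&(B<-.12)&(P[...,2]>.06)&(P[...,2]<.1); print('tip b',B[k].max(),'home -.1857')
k=(d>0)&(abs(A-.47)<.02)&(B>-.33)&(B<-.2)&(P[...,2]>.06)&(P[...,2]<.1); print('grip end b',B[k].min(),'expect -.3107', 'z',np.median(P[...,2][k&(B<-.28)]))
"
```

```text
time: 10.05
ee_pos: [0.5021, -0.2207, 0.0701]
eef_rot: [0.467, 0.531, -0.467, 0.531]
ft_force: [0.4, -0.5, 0.9]
width: 0.0575
time: 10.75
ee_pos: [0.5016, -0.2206, 0.244]
eef_rot: [0.467, 0.531, -0.467, 0.53]
ft_force: [0.3, -0.2, -0.1]
width: 0.0869
t 10.75 pos [ 0.5016 -0.2206  0.244 ] F [ 0.3 -0.2 -0.1] w 0.0869
axes x,y,z cols
 [[-0.001  0.992  0.127]
 [ 0.001  0.127 -0.992]
 [-1.    -0.001 -0.001]]
tip b -0.18784138785868176 home -.1857
grip end b -0.3122655071620364 expect -.3107 z 0.08747045269743298
```

The pin seems about 2 mm short of home, so I'll press its grip end with shut fingers.

```bash
python3 -m pendant '0 0 0.15 0 0 0;0 0 0.308 0 0 0;0 0 0.308 0 0 0;0 0 0.308 0 0 0;0 0 0.308 0 0 0;0 0 0.308 0 0 0;0 0 0.308 0 0 0;0 0 0.308 0 0 0' -1 20;python3 -m pendant '0.2 0 0 0 0 0;0.4 0 0 0 0 0;0.6 0 0 0 0 0;0.676 0 0 0 0 0;0.676 0 -0.05 0 0 0;0.676 0 -0.1 0 0 0;0.676 0 -0.13 0 0 0;0.676 0 -0.14 0 0 0' ; python3 -m pendant '0 0 -0.01 0 0 0;0 0 -0.02 0 0 0;0 0 -0.03 0 0 0;0 0 -0.03 0 0 0'
```

```text
time: 11.6
ee_pos: [0.5119, -0.2968, 0.2452]
eef_rot: [0.467, 0.531, -0.467, 0.531]
ft_force: [-0.9, 0.8, 0.8]
width: 0.0309
time: 12.4
ee_pos: [0.5087, -0.2612, 0.078]
eef_rot: [0.467, 0.53, -0.466, 0.532]
ft_force: [0.4, -0.7, 0.6]
width: 0.0005
time: 12.8
ee_pos: [0.5078, -0.2598, 0.0784]
eef_rot: [0.468, 0.527, -0.468, 0.533]
ft_force: [2.1, -12.6, 3.8]
width: 0.0005
```

```bash
python3 -m pendant '0 0 -0.01 0 0 0;0 0 -0.02 0 0 0;0 0 -0.02 0 0 0;0 0 -0.02 0 0 0'; python3 -m pendant '0 0 0.1 0 0 0;0 0 0.2 0 0 0;-0.3 0 0.1 0 0 0;-0.6 0 -0.1 0 0 0;-0.65 0 -0.3 0 0 0;-0.65 0 -0.3 0 0 0;-0.65 0 -0.3 0 0 0' ;python3 -c "
from h import *
st();im,d,c=shot('wrist','w8');P=cloud('',d,c); ex=np.array([np.cos(.128),np.sin(.128),0]);ey=np.array([-np.sin(.128),np.cos(.128),0])
A=P@ex;B=P@ey
k=(d>0)&(abs(A-.47)<.009)&(B>-.25)&(B<-.12)&(P[...,2]>.06)&(P[...,2]<.1); print('tip b',B[k].max(),'home -.1857')
k=(d>0)&(abs(A-.47)<.02)&(B>-.33)&(B<-.2)&(P[...,2]>.06)&(P[...,2]<.1); print('grip end b',B[k].min(),'expect -.3107', 'z',np.median(P[...,2][k&(B<-.28)]))
for b0 in np.arange(-.315,-.18,.005):
  kk=(d>0)&(abs(A-.47)<.003)&(B>b0)&(B<b0+.005)&(P[...,2]>.0)&(P[...,2]<.11)
  if kk.any(): print(round(b0,3),round(P[...,2][kk].max(),4),end='; ')
"
```

```text
time: 13.2
ee_pos: [0.5079, -0.259, 0.0799]
eef_rot: [0.468, 0.524, -0.47, 0.534]
ft_force: [4.8, -23.4, 8.0]
width: 0.0004
time: 13.9
ee_pos: [0.498, -0.1719, 0.2431]
eef_rot: [0.467, 0.53, -0.464, 0.534]
ft_force: [-0.2, 0.1, -0.1]
width: 0.0003
t 13.9 pos [ 0.498  -0.1719  0.2431] F [-0.2  0.1 -0.1] w 0.0003
axes x,y,z cols
 [[ 0.007  0.991  0.132]
 [ 0.     0.132 -0.991]
 [-1.     0.007  0.001]]
tip b -0.18685170429610823 home -.1857
grip end b -0.28488737318467555 expect -.3107 z 0.08876970068878323
-0.285 0.0901; -0.28 0.0911; -0.275 0.0909; -0.27 0.091; -0.265 0.0957; -0.26 0.0958; -0.255 0.0955; -0.25 0.0948; -0.245 0.0952; -0.24 0.096; -0.235 0.0955; -0.23 0.0953; -0.225 0.0955; -0.22 0.0956; -0.215 0.0953; -0.21 0.0903; -0.205 0.0907; -0.2 0.0912; -0.195 0.0904; -0.19 0.0886; -0.185 0.0008;
```

Pin is home: a hard stop at 23 N with 0.8 mm of movement. Next I move above the drainer with the jaws turned along y.

```bash
python3 -m pendant '-0.07 0.0125 -0.11 0.09 0 0;-0.14 0.025 -0.22 0.18 0 0;-0.21 0.0375 -0.34 0.28 0 0;-0.28 0.05 -0.45 0.37 0 0;-0.35 0.0625 -0.56 0.46 0 0;-0.42 0.075 -0.67 0.56 0 0;-0.49 0.0875 -0.79 0.65 0 0;-0.56 0.1 -0.9 0.74 0 0' 0.0 20;python3 -c "
from h import *
s,M=st();print(np.round(s['joint_positions'],2))"
```

```text
time: 14.75
ee_pos: [0.4926, 0.0505, 0.3783]
eef_rot: [-0.677, -0.203, 0.678, -0.202]
ft_force: [0.8, 0.4, -0.2]
width: 0.0433
t 14.75 pos [0.4926 0.0505 0.3783] F [ 0.8  0.4 -0.2] w 0.0433
axes x,y,z cols
 [[-0.001  0.549 -0.836]
 [-0.    -0.836 -0.549]
 [-1.    -0.001  0.001]]
[-0.07  0.02 -0.13  1.51  0.    1.62 -1.19]
```

```bash
python3 -m pendant '0 -0.14 -0.08 0.08 0 0;0 -0.29 -0.17 0.16 0 0;0 -0.43 -0.25 0.24 0 0;0 -0.57 -0.34 0.32 0 0;0 -0.71 -0.42 0.387 0 0;0 -0.79 -0.47 0.387 0 0;0 -0.79 -0.47 0.387 0 0;0 -0.79 -0.47 0.387 0 0';python3 -c "
from h import *
s,M=st();im,d,c=shot('wrist','w9')"
```

```text
time: 15.55
ee_pos: [0.4814, 0.279, 0.3774]
eef_rot: [-0.707, -0.002, 0.708, -0.003]
ft_force: [0.4, -0.9, 0.5]
width: 0.0436
t 15.55 pos [0.4814 0.279  0.3774] F [ 0.4 -0.9  0.5] w 0.0436
axes x,y,z cols
 [[-0.001  0.007 -1.   ]
 [-0.001 -1.    -0.007]
 [-1.     0.001  0.001]]
```

View pics/w9.png

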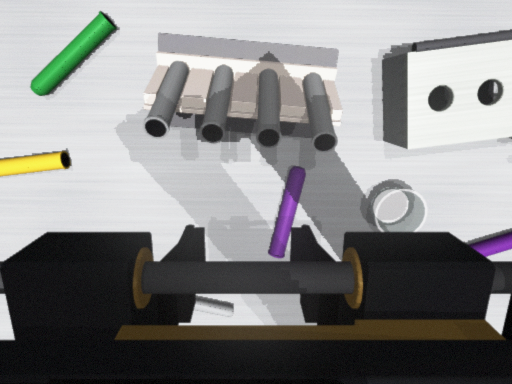

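Wrist view: the four tube tops are at (157,127), (213,131), (268,136) and (325,141), and no decoy is in the drainer. I fit cylinders of known radius to the depth points.

```bash
cat > tubes.py <<'E'
from h import *
from scipy.optimize import least_squares
def tubes(f,zlo=.095,box=(.40,.66,.12,.46)):
    im,d,c=load(f); P=cloud("",d,c)
    k=(d>0)&(P[...,2]>zlo)&(P[...,2]<.2)&(P[...,0]>box[0])&(P[...,0]<box[1])&(P[...,1]>box[2])&(P[...,1]<box[3])
    k=cv2.erode(k.astype(np.uint8),np.ones((2,2)))
    n,lab,s,_=cv2.connectedComponentsWithStats(k); out=[]
    for i in range(1,n):
        if s[i,4]<60: continue
        p=P[lab==i]; q0=p.mean(0)
        # p: axis pt at z=.12 (x,y), dir slopes
        def res(a,p=p):
            o=np.array([a[0],a[1],.12]); v=np.array([a[2],a[3],1]); v/=np.linalg.norm(v)
            w=p-o; return np.linalg.norm(w-np.outer(w@v,v),axis=1)-.013
        b=least_squares(res,[q0[0],q0[1],-.546,0],loss="soft_l1",f_scale=.001)
        v=np.array([b.x[2],b.x[3],1]); v/=np.linalg.norm(v); o=np.array([b.x[0],b.x[1],.12])
        top=o+v*np.percentile((p-o)@v,99)
        print("tube",s[i,4],"axis@.12",np.round(o[:2],4),"dir",np.round(v,3),"lean",round(np.arccos(v[2]),3),"az",round(np.arctan2(-v[1],-v[0]),3),"top",np.round(top,4),"rms",round(float(np.sqrt(np.mean(b.fun**2))),4))
        out.append((o,v,top))
    return out
E
python3 -c "
from tubes import *
o=tubes('w9')
p=np.array([a[0] for a in o]); print(np.linalg.norm(np.diff(p,axis=0),axis=1)); e=p[-1]-p[0]; print('row yaw',np.arctan2(e[0],-e[1]))
from loc import *; box('w9')
"
```

```text
tube 1151 axis@.12 [0.5398 0.3777] dir [-0.482  0.032  0.875] lean 0.505 az -0.066 top [0.5188 0.3791 0.1581] rms 0.003
tube 1082 axis@.12 [0.5351 0.3159] dir [-0.48   0.035  0.876] lean 0.503 az -0.073 top [0.5141 0.3174 0.1583] rms 0.0031
tube 1087 axis@.12 [0.5304 0.254 ] dir [-0.481  0.036  0.876] lean 0.503 az -0.074 top [0.5094 0.2555 0.1583] rms 0.0031
tube 70 axis@.12 [ -4.531  -37.0337] dir [-0.135 -0.991  0.001] lean 1.57 az 1.436 top [0.5527 0.3371 0.0846] rms 0.0008
tube 1099 axis@.12 [0.5257 0.1922] dir [-0.481  0.038  0.876] lean 0.504 az -0.078 top [0.5046 0.1939 0.1583] rms 0.003
tube 73 axis@.12 [ 0.5507 -0.8726] dir [ 0.   -1.    0.03] lean 1.541 az 1.571 top [0.5502 0.2691 0.0856] rms 0.0007
tube 94 axis@.12 [-0.1253 -6.8022] dir [-0.093 -0.996  0.002] lean 1.569 az 1.477 top [0.5325 0.208  0.1082] rms 0.0007
[ 0.0620278   0.06208702 37.62959439 37.56774707  1.06508073  5.96804148]
row yaw -0.0923674798183517
cover z 0.08471456545587362 px [  407    30   105   119 10053]
hole px 440.0794372558594 97.68743896484375 25.051061630249023 28.117721557617188 world [0.553  0.0344 0.085 ]
hole px 489.2076110839844 91.36865234375 22.768247604370117 29.095577239990234 world [ 0.5611 -0.0265  0.085 ]
```

```bash
cat > go.py <<'E'
from h import *
YR=-.076; LEAN=.503
def Rt(tilt,yaw=YR):
    # tool down, tool y = -(row dir), tilted by 'tilt' towards +x
    row=np.array([-np.sin(yaw),np.cos(yaw),0]); f=np.array([np.cos(yaw),np.sin(yaw),0])
    x=np.sin(tilt)*f-np.cos(tilt)*np.array([0,0,1.]); y=-row
    return np.c_[x,y,np.cross(x,y)]
def units(pos,Rg,p0=None,R0=None,name=""):
    s=r.read_state(); p0=np.array(s["ee_pos"]) if p0 is None else p0; R0=R.from_quat(s["eef_rot"]).as_matrix() if R0 is None else R0
    print(name,"shift",np.round(R0.T@(np.array(pos)-p0)/.25,3),"turn",np.round(R.from_matrix(R0.T@Rg).as_rotvec()/1.5,3)); return np.array(pos),Rg
T=[(.5046,.1939,.158),(.5094,.2555,.158),(.5141,.3174,.158),(.5188,.3791,.158)]
H=[(.5767,-.1511),(.5688,-.0896),(.5609,-.0281),(.5529,.0334)]
v=np.array([-.481,.037,.876]); v/=np.linalg.norm(v)
def plan(i,h):
    t=np.array(T[i]); G=Rt(LEAN)
    a=units(t+v*.03,G,name="pregrasp")
    b=units(t-v*.038,G,*a,name="grasp")
    print("then lift along -x")
    e=units(t+v*.09,G,*b,name="lift")
    V=Rt(0.)
    f=units(t+v*.09+np.array([.0,0,.075]),V,*e,name="upright+raise")
    g=units([*H[h],.31],V,*f,name="over hole")
    k=units([*H[h],.116],V,*g,name="down home")
E
python3 -c "
from go import *
plan(0,3)"
```

```text
pregrasp shift [ 0.774  0.333 -0.033] turn [0.054 0.336 0.013]
grasp shift [ 0.272  0.    -0.   ] turn [0. 0. 0.]
then lift along -x
lift shift [-0.512 -0.     0.   ] turn [0. 0. 0.]
upright+raise shift [-0.263  0.    -0.145] turn [ 0.    -0.335  0.   ]
over hole shift [ 0.007  0.626 -0.415] turn [0. 0. 0.]
down home shift [0.776 0.    0.   ] turn [0. 0. 0.]
```

```bash
python3 -m pendant '0.1 0.1 0 0.016 0.09 0.003;0.25 0.2 -0.01 0.03 0.18 0.007;0.4 0.3 -0.02 0.045 0.27 0.01;0.55 0.333 -0.033 0.054 0.336 0.013;0.7 0.333 -0.033 0.054 0.336 0.013;0.774 0.333 -0.033 0.054 0.336 0.013;0.774 0.333 -0.033 0.054 0.336 0.013;0.774 0.333 -0.033 0.054 0.336 0.013';python3 -c "
from go import *
s,M=st();im,d,c=shot('wrist','w10'); units(np.array(T[0])-v*.038,Rt(LEAN),name='grasp')
p=(cloud('',d,c)-s['ee_pos'])@M.as_matrix(); k=(d>0)&(abs(p[...,1])<.03)&(p[...,0]>.025)&(p[...,0]<.06)&(abs(p[...,2])<.03)
q=p[k];print(len(q),q.min(0),q.max(0))
cv2.imwrite('pics/w10s.png',im)"
```

```text
time: 16.4
ee_pos: [0.4902, 0.1958, 0.186]
eef_rot: [0.861, -0.033, -0.508, -0.02]
ft_force: [-0.3, -0.4, 0.7]
width: 0.0434
t 16.4 pos [0.4902 0.1958 0.186 ] F [-0.3 -0.4  0.7] w 0.0434
axes x,y,z cols
 [[ 0.482 -0.076 -0.873]
 [-0.036 -0.997  0.068]
 [-0.875 -0.001 -0.484]]
grasp shift [0.28  0.006 0.006] turn [-0.001 -0.002  0.001]
1991 [ 0.03035776 -0.01346706 -0.01354989] [0.05984204 0.01474147 0.01483237]
```

View pics/w10s.png

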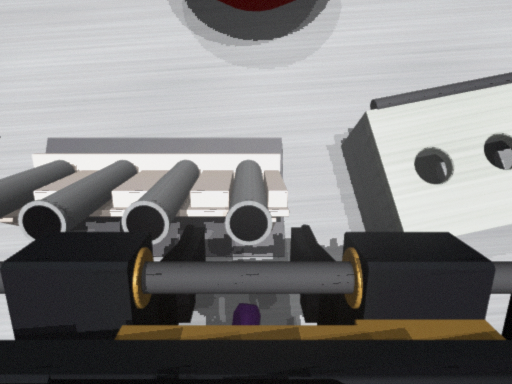

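The tube's top rim at (249,217) sits centred between the fingers; depth puts it within 1 mm of the tool axis.

```bash
python3 -m pendant '0.1 0.004 0.004 0 0 0;0.2 0.004 0.004 0 0 0;0.28 0.004 0.004 0 0 0;0.28 0.004 0.004 0 0 0;0.28 0.004 0.004 0 0 0'; python3 -m pendant '0 0 0 0 0 0;0 0 0 0 0 0;0 0 0 0 0 0;0 0 0 0 0 0' -1 40; python3 -m pendant '-0.1 0 0 0 0 0;-0.25 0 0 0 0 0;-0.4 0 0 0 0 0;-0.512 0 0 0 0 0;-0.512 0 0 0 0 0'; python3 -m pendant '-0.06 0 -0.03 0 -0.084 0;-0.13 0 -0.07 0 -0.167 0;-0.2 0 -0.11 0 -0.25 0;-0.263 0 -0.145 0 -0.335 0;-0.263 0 -0.145 0 -0.335 0;-0.263 0 -0.145 0 -0.335 0;-0.263 0 -0.145 0 -0.335 0';python3 -c "
from go import *
s,M=st();im,d,c=shot('wrist','w11')
p=(cloud('',d,c)-s['ee_pos'])@M.as_matrix()
for x0 in np.arange(.01,.13,.015):
  k=(d>0)&(abs(p[...,1])<.025)&(p[...,0]>x0)&(p[...,0]<x0+.015)&(abs(p[...,2])<.03); q=p[k]
  if len(q)>20: print(round(x0,3),len(q),'y',q[:,1].min(),q[:,1].max(),'near z',q[:,2].min())
f=units([*H[3],.31],Rt(0),name='over hole'); units([*H[3],.116],Rt(0),*f,name='down')"
```

```text
time: 16.95
ee_pos: [0.5267, 0.1853, 0.1282]
eef_rot: [0.858, -0.029, -0.513, -0.021]
ft_force: [-0.6, -0.1, 0.3]
width: 0.0434
time: 17.35
ee_pos: [0.5252, 0.1889, 0.129]
eef_rot: [0.858, -0.026, -0.512, -0.02]
ft_force: [-0.7, 1.5, 3.1]
width: 0.0252
time: 17.85
ee_pos: [0.4644, 0.1926, 0.2449]
eef_rot: [0.859, -0.025, -0.511, -0.02]
ft_force: [0.6, 0.3, -1.7]
width: 0.0251
time: 18.55
ee_pos: [0.4643, 0.1908, 0.3145]
eef_rot: [-0.704, 0.021, 0.71, 0.025]
ft_force: [-0.8, -0.1, -1.4]
width: 0.0245
t 18.55 pos [0.4643 0.1908 0.3145] F [-0.8 -0.1 -1.4] w 0.0245
axes x,y,z cols
 [[-0.009 -0.065 -0.998]
 [ 0.006 -0.998  0.064]
 [-1.    -0.005  0.009]]
0.01 409 y -0.013292978035855281 0.012629903177573423 near z -0.010265833802730195
0.025 336 y -0.013152859687283995 0.012095018696201162 near z -0.010376755319867202
0.04 269 y -0.01335235519498328 0.012032781189103822 near z -0.01044302489970771
0.055 222 y -0.013647916396018686 0.011366223868895714 near z -0.010539287458562068
0.07 189 y -0.013950054401641194 0.011314798274105217 near z -0.010837197119205343
0.085 155 y -0.013836184473498324 0.01112494990602448 near z -0.011342239169467206
0.1 73 y -0.013861770505197213 0.01083240189394706 near z -0.01138917836807476
over hole shift [ 0.012  0.606 -0.395] turn [0.008 0.006 0.004]
down shift [0.776 0.    0.   ] turn [0. 0. 0.]
```

```bash
python3 -m pendant '0 0.15 -0.1 0.008 0.006 0.004;0 0.3 -0.2 0.008 0.006 0.004;0.012 0.45 -0.3 0.008 0.006 0.004;0.012 0.58 -0.39 0.008 0.006 0.004;0.012 0.612 -0.401 0.008 0.006 0.004;0.012 0.612 -0.401 0.008 0.006 0.004;0.012 0.612 -0.401 0.008 0.006 0.004'; python3 -m pendant '0.1 0 0 0 0 0;0.25 0 0 0 0 0;0.35 0 0 0 0 0;0.42 0 0 0 0 0;0.42 0 0 0 0 0';python3 -c "
from go import *
s,M=st();im,d,c=shot('wrist','w12')
P=cloud('',d,c);p=(P-s['ee_pos'])@M.as_matrix()
for x0 in np.arange(.01,.13,.015):
  k=(d>0)&(abs(p[...,1])<.025)&(p[...,0]>x0)&(p[...,0]<x0+.015)&(abs(p[...,2])<.03); q=p[k]
  if len(q)>20: print(round(x0,3),len(q),'y',q[:,1].min(),q[:,1].max(),'near z',q[:,2].min())
print(proj(c,[*H[3],.085]))
units([*H[3],.116],Rt(0),name='down')"
```

```text
time: 19.3
ee_pos: [0.5544, 0.0332, 0.3109]
eef_rot: [-0.707, 0.026, 0.707, 0.027]
ft_force: [-0.7, 0.8, -1.7]
width: 0.0254
time: 19.8
ee_pos: [0.5531, 0.0336, 0.2036]
eef_rot: [-0.705, 0.026, 0.708, 0.026]
ft_force: [-0.5, 0.4, -1.6]
width: 0.0251
t 19.8 pos [0.5531 0.0336 0.2036] F [-0.5  0.4 -1.6] w 0.0251
axes x,y,z cols
 [[-0.004 -0.074 -0.997]
 [ 0.    -0.997  0.074]
 [-1.     0.     0.004]]
0.01 416 y -0.013349822988486854 0.012110210984396547 near z -0.009842689527418859
0.025 329 y -0.013152826780606815 0.01211614327766559 near z -0.010093772606373033
0.04 265 y -0.01344808541539844 0.012092151152678669 near z -0.010420266341150158
0.055 228 y -0.01370064444669342 0.011381394046976558 near z -0.010633764780288225
0.07 184 y -0.014000897830115475 0.011366375298159478 near z -0.011018150139582029
0.085 159 y -0.013839526761553244 0.01110542056425248 near z -0.011244531814371368
0.1 73 y -0.013787548849124762 0.011091233943567222 near z -0.011412961723311793
0.115 2300 y -0.024980299899600704 0.02498015555596593 near z -0.029998954308881772
[247.52355918 185.46935063]
down shift [0.358 0.    0.004] turn [0.001 0.001 0.   ]
```

View pics/w12.png

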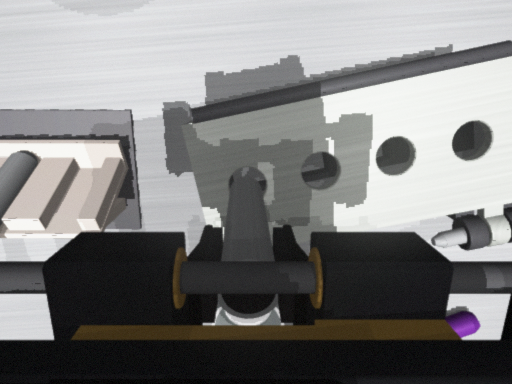

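Hole 3 is at (248,184) with the tube foot right over it. I descend with small corrections.

```bash
python3 -m pendant '0 0.006 -0.006 0 0 0;0.05 0.006 -0.006 0 0 0;0.1 0.006 -0.006 0 0 0;0.13 0.006 -0.006 0 0 0;0.16 0.006 -0.006 0 0 0;0.16 0.006 -0.006 0 0 0';python3 -m pendant '0.05 0 0 0 0 0;0.1 0 0 0 0 0;0.14 0 0 0 0 0;0.17 0 0 0 0 0;0.19 0 0 0 0 0;0.2 0 0 0 0 0;0.2 0 0 0 0 0'
```

```text
time: 20.45
ee_pos: [0.5558, 0.0299, 0.1645]
eef_rot: [-0.706, 0.027, 0.707, 0.027]
ft_force: [0.7, -1.1, -0.4]
width: 0.0249
time: 21.15
ee_pos: [0.5593, 0.0307, 0.1194]
eef_rot: [0.709, -0.026, -0.704, -0.028]
ft_force: [-2.9, 0.9, 20.9]
width: 0.0248
```

```bash
python3 -m pendant '0 0 0 0 0 0;0 0 0 0 0 0;0 0 0 0 0 0;0 0 0 0 0 0;0 0 0 0 0 0' 0;python3 -m pendant '-0.1 0 0 0 0 0;-0.25 0 0 0 0 0;-0.4 0 0 0 0 0;-0.6 0 0 0 0 0;-0.8 0 0 0 0 0;-0.8 0 0 0 0 0;-0.8 0 0 0 0 0' ;python3 -c "
from tubes import *
s,M=st();im,d,c=shot('wrist','w13')
tubes('w13',.1,(.5,.64,-.2,.1))
from go import *
a=units(np.array([.5,.23,.30]),Rt(LEAN),name='mid');a=units(np.array(T[1])+v*.03,Rt(LEAN),*a,name='pre')"
```

```text
time: 21.65
ee_pos: [0.5563, 0.03, 0.1156]
eef_rot: [-0.706, 0.027, 0.707, 0.027]
ft_force: [0.2, -0.0, 0.6]
width: 0.0428
time: 22.35
ee_pos: [0.557, 0.03, 0.3169]
eef_rot: [0.707, -0.027, -0.706, -0.028]
ft_force: [-0.4, 0.4, -0.5]
width: 0.0433
t 22.35 pos [0.557  0.03   0.3169] F [-0.4  0.4 -0.5] w 0.0433
axes x,y,z cols
 [[ 0.002 -0.077 -0.997]
 [ 0.001 -0.997  0.077]
 [-1.    -0.001 -0.002]]
tube 732 axis@.12 [0.554  0.0316] dir [0.006 0.    1.   ] lean 0.006 az -3.102 top [0.5542 0.0316 0.1557] rms 0.0045
mid shift [ 0.062 -0.78   0.286] turn [-0.001  0.336 -0.   ]
pre shift [ 0.392 -0.105  0.248] turn [0. 0. 0.]
```

Tube 1 of 4 stands home: top at 0.1557 m, lean 0.006 rad. Next tube.

```bash
cat > chk.py <<'E'
import sys
from go import *
i=int(sys.argv[1]);tag=sys.argv[2]
s,M=st();im,d,c=shot('wrist',tag)
p=(cloud('',d,c)-s['ee_pos'])@M.as_matrix(); k=(d>0)&(abs(p[...,1])<.03)&(p[...,0]>.01)&(p[...,0]<.06)&(abs(p[...,2])<.03)
q=p[k];print(len(q),"min",np.round(q.min(0),4),"max",np.round(q.max(0),4))
w=q[q[:,0]<q[:,0].min()+.004]; print("rim centre y,z",(w.min(0)+w.max(0))[1:]/2)
units(np.array(T[i])-v*.038,Rt(LEAN),name='grasp')
E
python3 -m pendant '0 -0.16 0.06 0 0.08 0;0 -0.32 0.12 0 0.16 0;0 -0.48 0.18 0 0.25 0;0.062 -0.64 0.24 0 0.336 0;0.062 -0.78 0.286 0 0.336 0;0.062 -0.78 0.286 0 0.336 0;0.062 -0.78 0.286 0 0.336 0'; python3 -m pendant '0.1 -0.05 0.12 0 0 0;0.25 -0.105 0.248 0 0 0;0.392 -0.105 0.248 0 0 0;0.392 -0.105 0.248 0 0 0;0.392 -0.105 0.248 0 0 0'; python3 chk.py 1 w14
```

```text
time: 23.1
ee_pos: [0.4997, 0.23, 0.2992]
eef_rot: [0.86, -0.033, -0.509, -0.019]
ft_force: [1.3, -0.7, -0.4]
width: 0.0432
time: 23.6
ee_pos: [0.4907, 0.2455, 0.2287]
eef_rot: [0.863, -0.039, -0.503, -0.013]
ft_force: [0.2, 0.1, -0.3]
width: 0.0434
t 23.6 pos [0.4907 0.2455 0.2287] F [ 0.2  0.1 -0.3] w 0.0434
axes x,y,z cols
 [[ 0.492 -0.08  -0.867]
 [-0.053 -0.997  0.061]
 [-0.869  0.016 -0.494]]Traceback (most recent call last):
  File "chk.py", line 6, in <module>
    q=p[k];print(len(q),"min",np.round(q.min(0),4),"max",np.round(q.max(0),4))
                                       ~~~~~^^^
    return umr_minimum(a, axis, None, out, keepdims, initial, where)
ValueError: zero-size array to reduction operation minimum which has no identity
```

```bash
python3 -c "
from go import *
s=r.read_state();print(np.round(s['joint_positions'],2),np.round(s['joint_vel'],2))
a=units(np.array(T[1])+v*.03,Rt(LEAN),name='pre')"
```

```text
[ 0.14 -0.1  -0.87  2.    0.4   0.9  -2.6 ] [-0.2  -0.01  0.22 -0.    0.    0.05  0.  ]
pre shift [ 0.155 -0.055  0.073] turn [ 0.002 -0.008 -0.012]
```

Joint 7 has reached its range end, so I back off and use the equivalent half-turned grasp.

```bash
python3 -m pendant '-0.1 0 0 -0.09 0 0;-0.2 0 0 -0.18 0 0;-0.3 0 0 -0.28 0 0;-0.3 0 0 -0.38 0 0;-0.3 0 0 -0.48 0 0;-0.3 0 0 -0.58 0 0;-0.3 0 0 -0.68 0 0;-0.3 0 0 -0.78 0 0'; python3 -m pendant '0 0 0 -0.1 0 0;0 0 0 -0.2 0 0;0 0 0 -0.3 0 0;0 0 0 -0.4 0 0;0 0 0 -0.5 0 0;0 0 0 -0.6 0 0;0 0 0 -0.7 0 0;0 0 0 -0.8 0 0'; sed -i 's/y=-row/y=SG*row/; s/^YR=/SG=1; YR=/' go.py; python3 -c "
from go import *
s,M=st();print(np.round(s['joint_positions'],2))
a=units(np.array([.45,.2555,.30]),Rt(LEAN),name='mid');a=units(np.array(T[1])+v*.03,Rt(LEAN),*a,name='pre')"
```

```text
time: 24.45
ee_pos: [0.4537, 0.2496, 0.2947]
eef_rot: [0.726, 0.247, -0.439, 0.468]
ft_force: [0.9, 0.1, -0.2]
width: 0.0435
time: 25.25
ee_pos: [0.4537, 0.2496, 0.2946]
eef_rot: [0.335, 0.452, -0.223, 0.796]
ft_force: [-0.6, -0.3, -0.0]
width: 0.0436
t 25.25 pos [0.4537 0.2496 0.2946] F [-0.6 -0.3 -0. ] w 0.0436
axes x,y,z cols
 [[ 0.492  0.658  0.57 ]
 [-0.053  0.676 -0.735]
 [-0.869  0.331  0.367]]
[-0.25 -0.21 -0.54  1.96  0.34  1.06 -0.19]
mid shift [-0.027  0.014 -0.018] turn [-0.507  0.013  0.006]
pre shift [ 0.492  0.018 -0.066] turn [0. 0. 0.]
```

```bash
python3 -m pendant '0 0 0 -0.1 0 0;0 0 0 -0.2 0.005 0;0 0 0 -0.3 0.01 0;-0.02 0.01 -0.01 -0.4 0.013 0.006;-0.027 0.014 -0.018 -0.507 0.013 0.006;-0.027 0.014 -0.018 -0.507 0.013 0.006;-0.027 0.014 -0.018 -0.507 0.013 0.006;-0.027 0.014 -0.018 -0.507 0.013 0.006'; python3 -c "
from go import *
a=units(np.array(T[1])+v*.03,Rt(LEAN),name='pre')";python3 -m pendant '0.1 0 0 0 0 0;0.2 0 0 0 0 0;0.2 0 0 0 0 0;0.2 0 0 0 0 0' ; python3 -c "
from go import *
s,M=st();print(np.round(s['joint_positions'],2))
a=units(np.array(T[1])+v*.03,Rt(LEAN),name='pre')"
```

```text
time: 26.05
ee_pos: [0.4496, 0.2564, 0.2998]
eef_rot: [0.023, 0.508, -0.035, 0.86]
ft_force: [0.2, 0.2, 0.1]
width: 0.0435
pre shift [ 0.492  0.014 -0.065] turn [-0.006  0.    -0.   ]
time: 26.45
ee_pos: [0.4733, 0.2548, 0.2563]
eef_rot: [0.022, 0.509, -0.034, 0.86]
ft_force: [0.5, 0.3, -0.2]
width: 0.0436
t 26.45 pos [0.4733 0.2548 0.2563] F [ 0.5  0.3 -0.2] w 0.0436
axes x,y,z cols
 [[ 0.48   0.081  0.873]
 [-0.037  0.997 -0.073]
 [-0.876  0.003  0.482]]
[-0.32 -0.14 -0.46  1.98  0.38  0.98  0.53]
pre shift [ 0.294  0.013 -0.064] turn [-0.004 -0.    -0.   ]
```

```bash
python3 -m pendant '0.1 0.013 -0.064 -0.004 0 0;0.2 0.013 -0.064 -0.004 0 0;0.294 0.013 -0.064 -0.004 0 0;0.294 0.013 -0.064 -0.004 0 0;0.294 0.013 -0.064 -0.004 0 0;0.294 0.013 -0.064 -0.004 0 0'; python3 chk.py 1 w15
```

```text
time: 27.05
ee_pos: [0.4953, 0.2577, 0.1862]
eef_rot: [0.019, 0.507, -0.032, 0.861]
ft_force: [0.1, 0.2, 0.3]
width: 0.0434
t 27.05 pos [0.4953 0.2577 0.1862] F [0.1 0.2 0.3] w 0.0434
axes x,y,z cols
 [[ 0.483  0.074  0.872]
 [-0.035  0.997 -0.066]
 [-0.875  0.001  0.484]]
1987 min [ 0.0306 -0.0145 -0.0157] max [0.06   0.0136 0.0129]
rim centre y,z [-0.00046393 -0.0013888 ]
grasp shift [ 0.278 -0.005 -0.005] turn [ 0.001  0.002 -0.001]
```

View pics/w15.png

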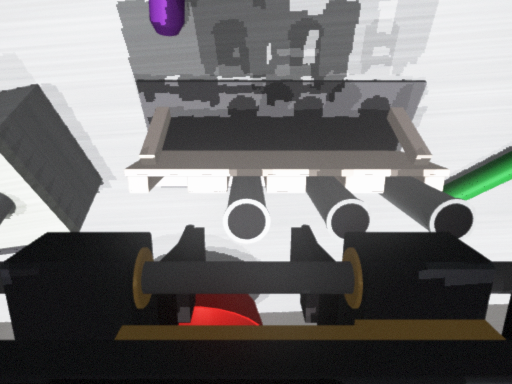

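Half-turned grasp: the rim at (247,220) is centred between the fingers. Grasping now.

```bash
cat > up.py <<'E'
import sys
from go import *
h=int(sys.argv[1]);tag=sys.argv[2]
s,M=st();im,d,c=shot('wrist',tag); print(np.round(s['joint_positions'],2))
p=(cloud('',d,c)-s['ee_pos'])@M.as_matrix()
for x0 in (.01,.04,.07,.085,.1):
  k=(d>0)&(abs(p[...,1])<.02)&(p[...,0]>x0)&(p[...,0]<x0+.015)&(abs(p[...,2])<.02); q=p[k]
  if len(q)>20: print(round(x0,3),len(q),'y mid',round((q[:,1].min()+q[:,1].max())/2,4),'near z',round(q[:,2].min(),4))
f=units([*H[h],.31],Rt(0),name='over hole'); units([*H[h],.116],Rt(0),*f,name='down')
E
python3 -m pendant '0.1 -0.002 -0.004 0 0 0;0.2 -0.002 -0.004 0 0 0;0.28 -0.002 -0.004 0 0 0;0.28 -0.002 -0.004 0 0 0;0.28 -0.002 -0.004 0 0 0'; python3 -m pendant '0 0 0 0 0 0;0 0 0 0 0 0;0 0 0 0 0 0;0 0 0 0 0 0' -1 40; python3 -m pendant '-0.1 0 0 0 0 0;-0.25 0 0 0 0 0;-0.4 0 0 0 0 0;-0.512 0 0 0 0 0;-0.512 0 0 0 0 0'; python3 -m pendant '-0.06 0 0.03 0 0.084 0;-0.13 0 0.07 0 0.167 0;-0.2 0 0.11 0 0.25 0;-0.263 0 0.145 0 0.335 0;-0.263 0 0.145 0 0.335 0;-0.263 0 0.145 0 0.335 0;-0.263 0 0.145 0 0.335 0'; python3 up.py 2 w16
```

```text
time: 27.6
ee_pos: [0.5278, 0.2543, 0.1233]
eef_rot: [0.019, 0.508, -0.032, 0.861]
ft_force: [-0.1, 0.1, 0.4]
width: 0.0434
time: 28.0
ee_pos: [0.5281, 0.2543, 0.1232]
eef_rot: [0.019, 0.508, -0.032, 0.861]
ft_force: [-3.0, 0.1, 5.3]
width: 0.025
time: 28.5
ee_pos: [0.4661, 0.2603, 0.2384]
eef_rot: [0.02, 0.506, -0.03, 0.862]
ft_force: [0.7, 0.0, -1.5]
width: 0.0252
time: 29.2
ee_pos: [0.4654, 0.2587, 0.308]
eef_rot: [0.025, 0.706, -0.026, 0.707]
ft_force: [0.0, 0.2, -0.5]
width: 0.0251
t 29.2 pos [0.4654 0.2587 0.308 ] F [ 0.   0.2 -0.5] w 0.0251
axes x,y,z cols
 [[ 0.001  0.073  0.997]
 [-0.002  0.997 -0.073]
 [-1.    -0.001  0.001]]
[-0.27  0.12 -0.36  1.55  0.04  1.48  0.87]
0.01 372 y mid 0.0001 near z -0.0125
0.04 240 y mid 0.0003 near z -0.0122
0.07 173 y mid 0.0002 near z -0.0121
0.085 141 y mid 0.0001 near z -0.0119
0.1 38 y mid 0.0001 near z -0.0118
over hole shift [-0.004 -1.116  0.466] turn [0.002 0.001 0.001]
down shift [0.776 0.    0.   ] turn [0. 0. 0.]
```

```bash
python3 -m pendant '0 -0.16 0.07 0 0 0;0 -0.32 0.14 0 0 0;0 -0.48 0.21 0 0 0;0 -0.64 0.28 0 0 0;0 -0.8 0.35 0 0 0;0 -0.96 0.42 0 0 0;0 -1 0.466 0 0 0;0 -1 0.466 0 0 0';  python3 -m pendant '0 -0.116 0 0 0 0;0 -0.116 0 0 0 0;0 -0.116 0 0 0 0;0 -0.116 0 0 0 0;0.1 -0.116 0 0 0 0;0.25 -0.116 0 0 0 0;0.35 -0.116 0 0 0 0;0.35 -0.116 0 0 0 0';python3 up.py 2 w17
```

```text
time: 30.05
ee_pos: [0.564, -0.0014, 0.309]
eef_rot: [0.027, 0.706, -0.028, 0.707]
ft_force: [-0.8, 0.9, -1.5]
width: 0.0249
time: 30.85
ee_pos: [0.5597, -0.027, 0.2186]
eef_rot: [0.026, 0.708, -0.026, 0.705]
ft_force: [-0.4, -0.7, -1.1]
width: 0.0248
t 30.85 pos [ 0.5597 -0.027   0.2186] F [-0.4 -0.7 -1.1] w 0.0248
axes x,y,z cols
 [[-0.005  0.072  0.997]
 [ 0.     0.997 -0.072]
 [-1.    -0.    -0.005]]
[ 0.06  0.2  -0.11  1.63  0.02  1.31  1.45]
0.01 369 y mid 0.0002 near z -0.0127
0.04 239 y mid 0.0003 near z -0.0122
0.07 168 y mid 0.0002 near z -0.0122
0.085 140 y mid 0.0002 near z -0.0121
0.1 35 y mid 0.0005 near z -0.012
over hole shift [-0.355 -0.004 -0.   ] turn [ 0.002 -0.001  0.   ]
down shift [0.776 0.    0.   ] turn [0. 0. 0.]
```

```bash
python3 -m pendant '0.06 -0.003 0 0 0 0;0.12 -0.003 0 0 0 0;0.17 -0.003 0 0 0 0;0.22 -0.003 0 0 0 0;0.22 -0.003 0 0 0 0'; python3 -m pendant '0.05 0 0 0 0 0;0.1 0 0 0 0 0;0.14 0 0 0 0 0;0.17 0 0 0 0 0;0.19 0 0 0 0 0;0.208 0 0 0 0 0;0.208 0 0 0 0 0'
```

```text
time: 31.4
ee_pos: [0.5607, -0.0292, 0.1649]
eef_rot: [0.026, 0.707, -0.026, 0.706]
ft_force: [0.0, -0.2, -0.9]
width: 0.025
time: 32.1
ee_pos: [0.5625, -0.0291, 0.1157]
eef_rot: [0.026, 0.706, -0.026, 0.707]
ft_force: [-0.1, -0.3, 2.1]
width: 0.0252
```

```bash
python3 -m pendant '0.01 0 0 0 0 0;0.01 0 0 0 0 0'; python3 -m pendant '0 0 0 0 0 0;0 0 0 0 0 0;0 0 0 0 0 0;0 0 0 0 0 0' 0;python3 -m pendant '-0.1 0 0 0 0 0;-0.25 0 0 0 0 0;-0.4 0 0 0 0 0;-0.6 0 0 0 0 0;-0.8 0 0 0 0 0;-0.8 0 0 0 0 0' ;python3 -c "
from tubes import *
s,M=st();im,d,c=shot('wrist','w18')
tubes('w18',.1,(.5,.64,-.2,.1))
from go import *
a=units(np.array([.48,.30,.30]),Rt(LEAN),name='mid');a=units(np.array(T[2])+v*.03,Rt(LEAN),*a,name='pre')"
```

```text
time: 32.3
ee_pos: [0.5631, -0.0292, 0.1156]
eef_rot: [0.026, 0.705, -0.026, 0.708]
ft_force: [-7.5, 0.6, 21.1]
width: 0.0253
time: 32.7
ee_pos: [0.5618, -0.0292, 0.1124]
eef_rot: [0.026, 0.706, -0.026, 0.707]
ft_force: [0.2, 0.0, -0.2]
width: 0.0422
time: 33.3
ee_pos: [0.564, -0.0291, 0.3201]
eef_rot: [0.026, 0.702, -0.026, 0.711]
ft_force: [0.4, -0.6, -0.5]
width: 0.0436
t 33.3 pos [ 0.564  -0.0291  0.3201] F [ 0.4 -0.6 -0.5] w 0.0436
axes x,y,z cols
 [[ 0.012  0.074  0.997]
 [-0.     0.997 -0.074]
 [-1.     0.001  0.012]]
tube 824 axis@.12 [ 0.2352 -0.2051] dir [0.801 0.596 0.055] lean 1.516 az -2.502 top [0.5649 0.04   0.1427] rms 0.0045
tube 749 axis@.12 [ 0.5633 -0.0291] dir [-0.002  0.001  1.   ] lean 0.002 az -0.482 top [ 0.5632 -0.0291  0.1556] rms 0.0045
mid shift [ 0.062  1.288 -0.43 ] turn [ 0.001 -0.33  -0.   ]
pre shift [ 0.441  0.08  -0.159] turn [0. 0. 0.]
```

Second tube home (top 0.1556 m, upright). Third tube.

```bash
python3 -m pendant '0 0.16 -0.05 0 0 0;0 0.32 -0.1 0 0 0;0 0.48 -0.16 0 0 0;0.02 0.64 -0.22 0 -0.08 0;0.04 0.8 -0.28 0 -0.16 0;0.062 0.96 -0.35 0 -0.25 0;0.062 1 -0.43 0 -0.33 0;0.062 1 -0.43 0 -0.33 0'; python3 -m pendant '0 0.15 0 0 0 0;0.1 0.29 -0.08 0 0 0;0.2 0.36 -0.159 0 0 0;0.3 0.36 -0.159 0 0 0;0.3 0.36 -0.159 0 0 0;0.3 0.36 -0.159 0 0 0';python3 -c "
from go import *
s,M=st();print(np.round(s['joint_positions'],2))
a=units(np.array(T[2])+v*.03,Rt(LEAN),name='pre')"
```

```text
time: 34.15
ee_pos: [0.4679, 0.2307, 0.2939]
eef_rot: [0.015, 0.511, -0.029, 0.859]
ft_force: [-0.1, -0.7, 0.3]
width: 0.0439
time: 34.75
ee_pos: [0.4808, 0.3169, 0.2117]
eef_rot: [0.019, 0.512, -0.033, 0.858]
ft_force: [-0.6, 0.1, 0.8]
width: 0.0437
t 34.75 pos [0.4808 0.3169 0.2117] F [-0.6  0.1  0.8] w 0.0437
axes x,y,z cols
 [[ 0.473  0.076  0.878]
 [-0.037  0.997 -0.066]
 [-0.88  -0.001  0.474]]
[-0.32  0.03 -0.6   1.93  0.53  0.96  0.33]
pre shift [0.132 0.012 0.014] turn [ 0.    -0.006  0.001]
```

```bash
python3 -m pendant '0.08 0.012 0.014 0 -0.006 0;0.132 0.012 0.014 0 -0.006 0;0.132 0.012 0.014 0 -0.006 0;0.132 0.012 0.014 0 -0.006 0;0.132 0.012 0.014 0 -0.006 0'; python3 chk.py 2 w19
```

```text
time: 35.25
ee_pos: [0.4995, 0.3197, 0.1858]
eef_rot: [0.019, 0.507, -0.032, 0.861]
ft_force: [-0.8, 0.4, -0.0]
width: 0.0432
t 35.25 pos [0.4995 0.3197 0.1858] F [-0.8  0.4 -0. ] w 0.0432
axes x,y,z cols
 [[ 0.483  0.074  0.872]
 [-0.035  0.997 -0.065]
 [-0.875  0.001  0.485]]
1992 min [ 0.0308 -0.0145 -0.0152] max [0.0598 0.0132 0.0134]
rim centre y,z [-0.00069735 -0.00090249]
grasp shift [ 0.278 -0.005 -0.003] turn [ 0.001  0.002 -0.001]
```

```bash
python3 -m pendant '0.1 -0.003 -0.003 0 0 0;0.2 -0.003 -0.003 0 0 0;0.28 -0.003 -0.003 0 0 0;0.28 -0.003 -0.003 0 0 0;0.28 -0.003 -0.003 0 0 0'; python3 -m pendant '0 0 0 0 0 0;0 0 0 0 0 0;0 0 0 0 0 0;0 0 0 0 0 0' -1 40; python3 -m pendant '-0.1 0 0 0 0 0;-0.25 0 0 0 0 0;-0.4 0 0 0 0 0;-0.512 0 0 0 0 0;-0.512 0 0 0 0 0'; python3 -m pendant '-0.06 0 0.03 0 0.084 0;-0.13 0 0.07 0 0.167 0;-0.2 0 0.11 0 0.25 0;-0.263 0 0.145 0 0.335 0;-0.263 0 0.145 0 0.335 0;-0.263 0 0.145 0 0.335 0;-0.263 0 0.145 0 0.335 0'; python3 up.py 1 w20
```

```text
time: 35.8
ee_pos: [0.5323, 0.3166, 0.1238]
eef_rot: [0.019, 0.508, -0.032, 0.861]
ft_force: [-0.0, 0.3, 0.9]
width: 0.0435
time: 36.2
ee_pos: [0.5326, 0.3166, 0.124]
eef_rot: [0.019, 0.507, -0.032, 0.861]
ft_force: [-2.7, -0.5, 4.6]
width: 0.0251
time: 36.7
ee_pos: [0.4702, 0.323, 0.2393]
eef_rot: [0.02, 0.506, -0.03, 0.862]
ft_force: [0.2, 0.7, -1.7]
width: 0.0251
time: 37.4
ee_pos: [0.4696, 0.3211, 0.3087]
eef_rot: [0.025, 0.706, -0.026, 0.708]
ft_force: [0.2, 0.3, -1.3]
width: 0.0252
t 37.4 pos [0.4696 0.3211 0.3087] F [ 0.2  0.3 -1.3] w 0.0252
axes x,y,z cols
 [[ 0.003  0.073  0.997]
 [-0.002  0.997 -0.073]
 [-1.    -0.002  0.003]]
[-0.23  0.22 -0.53  1.45  0.11  1.5   0.73]
0.01 372 y mid 0.0 near z -0.0128
0.04 240 y mid -0.0 near z -0.0128
0.07 165 y mid 0.0 near z -0.0126
0.085 139 y mid 0.0 near z -0.0126
0.1 47 y mid 0.0002 near z -0.0125
over hole shift [ 1.00e-03 -1.61e+00  5.16e-01] turn [0.002 0.002 0.001]
down shift [0.776 0.    0.   ] turn [0. 0. 0.]
```

```bash
python3 -m pendant '0 -0.16 0.06 0 0 0;0 -0.32 0.12 0 0 0;0 -0.48 0.18 0 0 0;0 -0.64 0.25 0 0 0;0 -0.8 0.32 0 0 0;0 -0.96 0.39 0 0 0;0 -1 0.46 0 0 0;0 -1 0.516 0 0 0';  python3 -m pendant '0 -0.16 0 0 0 0;0 -0.32 0 0 0 0;0 -0.48 0 0 0 0;0 -0.61 0 0 0 0;0 -0.61 0 0 0 0;0 -0.61 0 0 0 0;0 -0.61 0 0 0 0';python3 up.py 1 w21
```

```text
time: 38.25
ee_pos: [0.5808, 0.0593, 0.3104]
eef_rot: [0.027, 0.705, -0.028, 0.708]
ft_force: [0.3, 0.6, -2.5]
width: 0.0251
time: 38.95
ee_pos: [0.5692, -0.0882, 0.3105]
eef_rot: [0.025, 0.706, -0.025, 0.708]
ft_force: [0.4, 1.2, -2.0]
width: 0.0253
t 38.95 pos [ 0.5692 -0.0882  0.3105] F [ 0.4  1.2 -2. ] w 0.0253
axes x,y,z cols
 [[ 0.003  0.072  0.997]
 [-0.     0.997 -0.072]
 [-1.     0.     0.003]]
[ 0.28  0.2  -0.24  1.44  0.05  1.5   1.54]
0.01 369 y mid 0.0 near z -0.0127
0.04 247 y mid 0.0001 near z -0.0126
0.07 170 y mid 0.0 near z -0.0127
0.085 137 y mid -0.0 near z -0.0126
0.1 47 y mid 0.0001 near z -0.0124
over hole shift [ 0.002 -0.006 -0.002] turn [ 0.003  0.002 -0.   ]
down shift [0.776 0.    0.   ] turn [0. 0. 0.]
```

Aligned to about 1.5 mm; descending.

```bash
python3 -m pendant '0.1 -0.006 -0.003 0 0.002 0;0.25 -0.006 -0.003 0 0.002 0;0.36 -0.006 -0.003 0 0.002 0;0.42 -0.006 -0.003 0 0.002 0;0.48 -0.006 -0.003 0 0.002 0;0.54 -0.006 -0.003 0 0.002 0;0.58 -0.006 -0.003 0 0.002 0;0.58 -0.006 -0.003 0 0.002 0'; python3 -m pendant '0.05 0 0 0 0 0;0.1 0 0 0 0 0;0.14 0 0 0 0 0;0.17 0 0 0 0 0;0.19 0 0 0 0 0;0.21 0 0 0 0 0;0.21 0 0 0 0 0'
```

```text
time: 39.8
ee_pos: [0.5684, -0.0915, 0.1644]
eef_rot: [0.026, 0.707, -0.026, 0.706]
ft_force: [0.1, -0.5, -0.8]
width: 0.0248
time: 40.5
ee_pos: [0.5712, -0.0916, 0.1162]
eef_rot: [0.026, 0.705, -0.026, 0.708]
ft_force: [-2.7, 0.9, 17.3]
width: 0.025
```

```bash
python3 -m pendant '0 0 0 0 0 0;0 0 0 0 0 0;0 0 0 0 0 0;0 0 0 0 0 0' 0;python3 -m pendant '-0.1 0 0 0 0 0;-0.25 0 0 0 0 0;-0.4 0 0 0 0 0;-0.6 0 0 0 0 0;-0.8 0 0 0 0 0;-0.8 0 0 0 0 0' ;python3 -c "
from tubes import *
s,M=st();im,d,c=shot('wrist','w22')
tubes('w22',.1,(.5,.64,-.2,.1))
from go import *
a=units(np.array([.48,.36,.30]),Rt(LEAN),name='mid');a=units(np.array(T[3])+v*.03,Rt(LEAN),*a,name='pre')"
```

```text
time: 40.9
ee_pos: [0.5688, -0.0916, 0.1129]
eef_rot: [0.026, 0.707, -0.026, 0.706]
ft_force: [0.4, -0.4, 0.5]
width: 0.0423
time: 41.5
ee_pos: [0.5712, -0.0917, 0.3206]
eef_rot: [0.026, 0.703, -0.027, 0.71]
ft_force: [0.6, 0.3, 0.5]
width: 0.0435
t 41.5 pos [ 0.5712 -0.0917  0.3206] F [0.6 0.3 0.5] w 0.0435
axes x,y,z cols
 [[ 0.01   0.074  0.997]
 [-0.002  0.997 -0.074]
 [-1.    -0.001  0.01 ]]
tube 976 axis@.12 [0.5539 0.032 ] dir [ 0.009 -0.006  1.   ] lean 0.011 az 2.533 top [0.5542 0.0318 0.1555] rms 0.004
tube 813 axis@.12 [ 0.7108 -0.627 ] dir [-0.241  0.97   0.036] lean 1.535 az -1.328 top [ 0.5593 -0.0164  0.1424] rms 0.0045
tube 740 axis@.12 [181.9934  -9.5164] dir [-0.999  0.052  0.   ] lean 1.571 az -0.052 top [ 0.5557 -0.0902  0.142 ] rms 0.0041
mid shift [ 0.063  1.775 -0.495] turn [ 0.001 -0.331  0.   ]
pre shift [ 0.449  0.088 -0.143] turn [0. 0. 0.]
```

```bash
python3 -m pendant '0 0.16 -0.03 0 0 0;0 0.32 -0.06 0 0 0;0 0.48 -0.1 0 0 0;0 0.64 -0.14 0 0 0;0 0.8 -0.18 0 0 0;0 0.96 -0.22 0 0 0;0 1 -0.25 0 0 0;0 1 -0.25 0 0 0'; python3 -m pendant '0 0.16 -0.05 0 -0.08 0;0.02 0.32 -0.1 0 -0.16 0;0.04 0.48 -0.15 0 -0.25 0;0.062 0.64 -0.2 0 -0.33 0;0.062 0.775 -0.245 0 -0.33 0;0.062 0.775 -0.245 0 -0.33 0;0.062 0.775 -0.245 0 -0.33 0' ;python3 -c "
from go import *
s,M=st();print(np.round(s['joint_positions'],2))
a=units(np.array(T[3])+v*.03,Rt(LEAN),name='pre')
im,d,c=shot('scene','s3');P=cloud('',d,c)
for h in H:
  k=(d>0)&(np.hypot(P[...,0]-h[0],P[...,1]-h[1])<.016)&(P[...,2]>.1)&(P[...,2]<.2); print(h,k.sum(),np.percentile(P[...,2][k],99) if k.sum() else 0)
"
```

```text
time: 42.35
ee_pos: [0.524, 0.1642, 0.3121]
eef_rot: [0.025, 0.707, -0.025, 0.706]
ft_force: [-0.3, -0.6, -0.2]
width: 0.0434
time: 43.05
ee_pos: [0.4795, 0.3587, 0.2969]
eef_rot: [0.019, 0.513, -0.033, 0.858]
ft_force: [0.5, -0.7, -0.0]
width: 0.0438
t 43.05 pos [0.4795 0.3587 0.2969] F [ 0.5 -0.7 -0. ] w 0.0438
axes x,y,z cols
 [[ 0.473  0.075  0.878]
 [-0.037  0.997 -0.066]
 [-0.881 -0.002  0.474]]
[-0.3   0.05 -0.68  1.74  0.5   1.16  0.37]
pre shift [ 0.44   0.094 -0.132] turn [ 0.001 -0.006  0.001]
(0.5767, -0.1511) 0 0
(0.5688, -0.0896) 122 0.15646207449957356
(0.5609, -0.0281) 104 0.15829465070320775
(0.5529, 0.0334) 123 0.15755463704989667
```

All three standing tubes have their tops at the home height. Last tube.

```bash
python3 -m pendant '0.1 0.094 -0.1 0 -0.006 0;0.22 0.094 -0.132 0 -0.006 0;0.34 0.094 -0.132 0 -0.006 0;0.44 0.094 -0.132 0 -0.006 0;0.44 0.094 -0.132 0 -0.006 0;0.44 0.094 -0.132 0 -0.006 0;0.44 0.094 -0.132 0 -0.006 0'; python3 chk.py 3 w23
```

```text
time: 43.8
ee_pos: [0.5039, 0.3819, 0.1869]
eef_rot: [0.02, 0.508, -0.032, 0.861]
ft_force: [-0.6, -0.2, 0.9]
width: 0.0435
t 43.8 pos [0.5039 0.3819 0.1869] F [-0.6 -0.2  0.9] w 0.0435
axes x,y,z cols
 [[ 0.483  0.075  0.873]
 [-0.035  0.997 -0.066]
 [-0.875  0.001  0.484]]
1954 min [ 0.0316 -0.0146 -0.0152] max [0.06   0.0132 0.0131]
rim centre y,z [-0.00072851 -0.00103331]
grasp shift [ 0.283 -0.008 -0.003] turn [ 0.     0.002 -0.001]
```

```bash
python3 -m pendant '0.1 -0.003 -0.003 0 0 0;0.2 -0.003 -0.003 0 0 0;0.283 -0.003 -0.003 0 0 0;0.283 -0.003 -0.003 0 0 0;0.283 -0.003 -0.003 0 0 0'; python3 -m pendant '0 0 0 0 0 0;0 0 0 0 0 0;0 0 0 0 0 0;0 0 0 0 0 0' -1 40; python3 -m pendant '-0.1 0 0 0 0 0;-0.25 0 0 0 0 0;-0.4 0 0 0 0 0;-0.512 0 0 0 0 0;-0.512 0 0 0 0 0'; python3 -m pendant '-0.06 0 0.03 0 0.084 0;-0.13 0 0.07 0 0.167 0;-0.2 0 0.11 0 0.25 0;-0.263 0 0.145 0 0.335 0;-0.263 0 0.145 0 0.335 0;-0.263 0 0.145 0 0.335 0;-0.263 0 0.145 0 0.335 0'; python3 up.py 0 w24
```

```text
time: 44.35
ee_pos: [0.5365, 0.3791, 0.124]
eef_rot: [0.019, 0.508, -0.032, 0.861]
ft_force: [0.4, 0.3, 0.4]
width: 0.0439
time: 44.75
ee_pos: [0.5368, 0.3789, 0.1237]
eef_rot: [0.019, 0.508, -0.032, 0.861]
ft_force: [-2.7, -1.2, 4.9]
width: 0.0252
time: 45.25
ee_pos: [0.4741, 0.3857, 0.2391]
eef_rot: [0.02, 0.506, -0.03, 0.861]
ft_force: [0.8, 0.4, -1.4]
width: 0.0247
time: 45.95
ee_pos: [0.4742, 0.3834, 0.3087]
eef_rot: [0.025, 0.706, -0.026, 0.707]
ft_force: [-0.5, 0.9, -2.1]
width: 0.025
t 45.95 pos [0.4742 0.3834 0.3087] F [-0.5  0.9 -2.1] w 0.025
axes x,y,z cols
 [[ 0.001  0.073  0.997]
 [-0.002  0.997 -0.073]
 [-1.    -0.001  0.001]]
[-0.24  0.34 -0.68  1.33  0.22  1.54  0.6 ]
0.01 380 y mid -0.0 near z -0.0122
0.04 249 y mid -0.0002 near z -0.0119
0.07 168 y mid -0.0004 near z -0.0118
0.085 144 y mid -0.0003 near z -0.0118
0.1 45 y mid -0.0006 near z -0.0118
over hole shift [-0.    -2.103  0.565] turn [0.002 0.001 0.001]
down shift [0.776 0.    0.   ] turn [0. 0. 0.]
```

```bash
python3 -m pendant '0 -0.16 0.06 0 0 0;0 -0.32 0.12 0 0 0;0 -0.48 0.18 0 0 0;0 -0.64 0.25 0 0 0;0 -0.8 0.3 0 0 0;0 -0.96 0.34 0 0 0;0 -1 0.38 0 0 0';  python3 -m pendant '0 -0.16 0.03 0 0 0;0 -0.32 0.06 0 0 0;0 -0.48 0.1 0 0 0;0 -0.64 0.13 0 0 0;0 -0.8 0.16 0 0 0;0 -0.96 0.185 0 0 0;0 -1 0.185 0 0 0;0 -1 0.185 0 0 0';python3 -m pendant '0 -0.1 0 0 0 0;0 -0.1 0 0 0 0;0 -0.1 0 0 0 0;0 -0.1 0 0 0 0';python3 up.py 0 w25
```

```text
time: 46.7
ee_pos: [0.5514, 0.1218, 0.31]
eef_rot: [0.027, 0.706, -0.029, 0.707]
ft_force: [0.1, -0.3, -1.0]
width: 0.0249
time: 47.5
ee_pos: [0.5784, -0.1269, 0.3096]
eef_rot: [0.027, 0.706, -0.027, 0.707]
ft_force: [-0.1, 0.5, -0.7]
width: 0.0252
time: 47.9
ee_pos: [0.5772, -0.1485, 0.3103]
eef_rot: [0.025, 0.706, -0.025, 0.707]
ft_force: [-0.5, 0.8, -1.1]
width: 0.0254
t 47.9 pos [ 0.5772 -0.1485  0.3103] F [-0.5  0.8 -1.1] w 0.0254
axes x,y,z cols
 [[ 0.001  0.072  0.997]
 [ 0.     0.997 -0.072]
 [-1.     0.     0.001]]
[ 0.48  0.26 -0.38  1.38  0.1   1.51  1.61]
0.01 380 y mid 0.0 near z -0.0122
0.04 242 y mid -0.0001 near z -0.012
0.07 169 y mid -0.0003 near z -0.0118
0.085 145 y mid -0.0004 near z -0.0119
0.1 46 y mid -0.0003 near z -0.0116
over hole shift [ 0.001 -0.009 -0.001] turn [ 0.003  0.001 -0.   ]
down shift [0.776 0.    0.   ] turn [0. 0. 0.]
```

```bash
python3 -m pendant '0.1 -0.008 -0.004 0 0.001 0;0.25 -0.008 -0.004 0 0.001 0;0.36 -0.008 -0.004 0 0.001 0;0.42 -0.008 -0.004 0 0.001 0;0.48 -0.008 -0.004 0 0.001 0;0.54 -0.008 -0.004 0 0.001 0;0.58 -0.008 -0.004 0 0.001 0;0.58 -0.008 -0.004 0 0.001 0'; python3 -m pendant '0.05 0 0 0 0 0;0.1 0 0 0 0 0;0.14 0 0 0 0 0;0.17 0 0 0 0 0;0.19 0 0 0 0 0;0.207 0 0 0 0 0;0.207 0 0 0 0 0'
```

```text
time: 48.75
ee_pos: [0.5755, -0.1527, 0.164]
eef_rot: [0.026, 0.707, -0.026, 0.706]
ft_force: [-0.5, -0.8, -1.5]
width: 0.0251
time: 49.45
ee_pos: [0.5782, -0.1531, 0.1164]
eef_rot: [0.026, 0.705, -0.027, 0.708]
ft_force: [-2.3, 0.1, 16.3]
width: 0.0252
```

```bash
python3 -m pendant '0 0 0 0 0 0;0 0 0 0 0 0;0 0 0 0 0 0;0 0 0 0 0 0' 0;python3 -m pendant '-0.1 0 0 0 0 0;-0.25 0 0 0 0 0;-0.4 0 0 0 0 0;-0.6 0 0 0 0 0;-0.8 0 0 0 0 0;-0.9 0 -0.2 0 0 0;-0.9 0 -0.4 0 0 0;-0.9 0 -0.4 0 0 0' ;python3 -m pendant '0 0 0 0 0 0;0 0 -0.1 0 0 0;0 0.1 -0.2 0 0 0;0 0.1 -0.2 0 0 0;0 0.1 -0.2 0 0 0;0 0.1 -0.2 0 0 0';python3 -c "
from h import *
from go import H
st();im,d,c=shot('scene','s4');P=cloud('',d,c)
for h in H:
  k=(d>0)&(np.hypot(P[...,0]-h[0],P[...,1]-h[1])<.016)&(P[...,2]>.1)&(P[...,2]<.2); print(h,k.sum(),np.percentile(P[...,2][k],99) if k.sum() else 0)
i2,d,c=shot('side','sd4'); P=cloud('',d,c); ex=np.array([np.cos(.128),np.sin(.128),0]);ey=np.array([-np.sin(.128),np.cos(.128),0])
A=P@ex;B=P@ey
k=(d>0)&(abs(A-.47)<.009)&(B>-.25)&(B<-.12)&(P[...,2]>.06)&(P[...,2]<.1); print('tip b',np.percentile(B[k],99),'home -.1857')
k=(d>0)&(abs(A-.47)<.014)&(B>-.33)&(B<-.2)&(P[...,2]>.06)&(P[...,2]<.1); print('grip end b',np.percentile(B[k],1),'expect -.3107')
a=cv2.resize(im[130:260,130:330],(400,260),interpolation=cv2.INTER_CUBIC);b=cv2.resize(i2[180:380,220:420],(400,400),interpolation=cv2.INTER_CUBIC)
o=np.zeros((400,800,3),np.uint8);o[:260,:400]=a;o[:,400:]=b;cv2.imwrite('pics/fin.png',o)"
```

```text
time: 49.85
ee_pos: [0.5759, -0.1528, 0.1132]
eef_rot: [0.026, 0.707, -0.026, 0.706]
ft_force: [-0.1, 0.3, -0.6]
width: 0.0421
time: 50.65
ee_pos: [0.4727, -0.1454, 0.3398]
eef_rot: [0.026, 0.706, -0.028, 0.707]
ft_force: [0.2, 0.2, 0.1]
width: 0.0435
time: 51.25
ee_pos: [0.4291, -0.1172, 0.3381]
eef_rot: [0.026, 0.707, -0.026, 0.706]
ft_force: [0.5, -1.5, -0.8]
width: 0.0435
t 51.25 pos [ 0.4291 -0.1172  0.3381] F [ 0.5 -1.5 -0.8] w 0.0435
axes x,y,z cols
 [[-0.001  0.074  0.997]
 [ 0.     0.997 -0.074]
 [-1.     0.    -0.001]]
(0.5767, -0.1511) 116 0.15656607808239303
(0.5688, -0.0896) 115 0.15809725495422305
(0.5609, -0.0281) 109 0.1570117161387287
(0.5529, 0.0334) 120 0.15664773862750273
tip b -0.18780517856291482 home -.1857
grip end b -0.312917093470274 expect -.3107
```

View pics/fin.png

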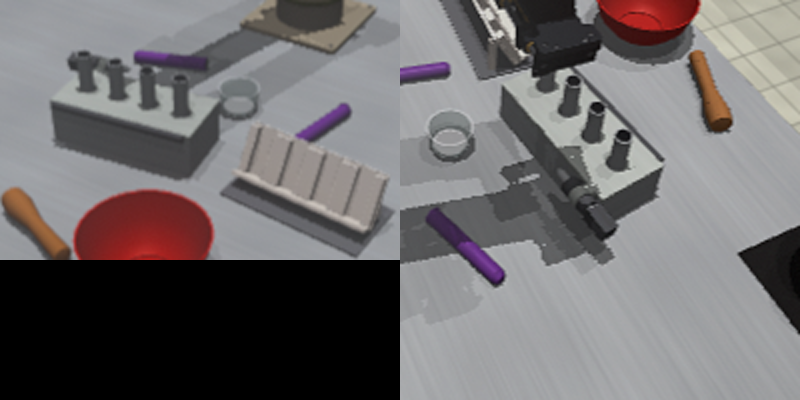

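All four tubes stand in the cover: left half at (85,70), (117,80), (150,88), (180,97). The drainer is empty, the ramekin untouched, and the pin is through the knuckles at (580,190). The pin reads about 2 mm short, so I check the neck gap from overhead.

```bash
python3 -m pendant '0 -0.15 0.1 0 0 0;0 -0.3 0.2 0 0 0;0 -0.45 0.3 0 0 0;0 -0.55 0.4 0 0 0;0 -0.55 0.45 0 0 0;0 -0.55 0.45 0 0 0;0 -0.55 0.45 0 0 0;0 -0.55 0.45 0 0 0';python3 -c "
from h import *
st();im,d,c=shot('wrist','w26');P=cloud('',d,c); ex=np.array([np.cos(.128),np.sin(.128),0]);ey=np.array([-np.sin(.128),np.cos(.128),0])
A=P@ex;B=P@ey
k=(d>0)&(abs(A-.47)<.006)&(P[...,2]>.05)&(P[...,2]<.11)
for b0 in np.arange(-.318,-.178,.002):
  kk=k&(B>b0)&(B<b0+.002)
  if kk.any(): print(round(b0,3),round(P[...,2][kk].max(),4),end='; ')
print(proj(c,[*(0.47*ex-.266*ey)[:2],.09]))
u,v=map(int,proj(c,[*(0.47*ex-.266*ey)[:2],.09])); cv2.imwrite('pics/neck.png',cv2.resize(im[max(v-60,0):v+60,max(u-80,0):u+80],None,fx=5,fy=5,interpolation=cv2.INTER_NEAREST))"
```

```text
time: 52.15
ee_pos: [0.53, -0.2619, 0.3387]
eef_rot: [0.026, 0.707, -0.026, 0.707]
ft_force: [-1.1, 0.9, -0.5]
width: 0.0434
t 52.15 pos [ 0.53   -0.2619  0.3387] F [-1.1  0.9 -0.5] w 0.0434
axes x,y,z cols
 [[-0.     0.074  0.997]
 [-0.     0.997 -0.074]
 [-1.    -0.    -0.   ]]
-0.314 0.0868; -0.312 0.0874; -0.31 0.0883; -0.308 0.0883; -0.306 0.0883; -0.304 0.0881; -0.302 0.0894; -0.3 0.0899; -0.298 0.0891; -0.296 0.0905; -0.294 0.0896; -0.292 0.0898; -0.29 0.0905; -0.288 0.0904; -0.286 0.0906; -0.284 0.0902; -0.282 0.0909; -0.28 0.0906; -0.278 0.091; -0.276 0.0909; -0.274 0.0913; -0.272 0.0911; -0.27 0.0912; -0.268 0.0881; -0.266 0.0953; -0.264 0.0959; -0.262 0.0952; -0.26 0.0947; -0.258 0.0955; -0.256 0.0959; -0.254 0.095; -0.252 0.0954; -0.25 0.0947; -0.248 0.0946; -0.246 0.0951; -0.244 0.0955; -0.242 0.0947; -0.24 0.0954; -0.238 0.0945; -0.236 0.0948; -0.234 0.0953; -0.232 0.0937; -0.23 0.0951; -0.228 0.095; -0.226 0.0962; -0.224 0.0952; -0.222 0.0947; -0.22 0.0953; -0.218 0.096; -0.216 0.0951; -0.214 0.0934; -0.212 0.0906; -0.21 0.0891; -0.208 0.091; -0.206 0.0909; -0.204 0.0904; -0.202 0.0908; -0.2 0.0906; -0.198 0.0913; -0.196 0.0901; -0.194 0.0903; -0.192 0.0891; -0.19 0.0888; -0.188 0.0867; [294.91177296 130.54873995]
```

View pics/neck.png

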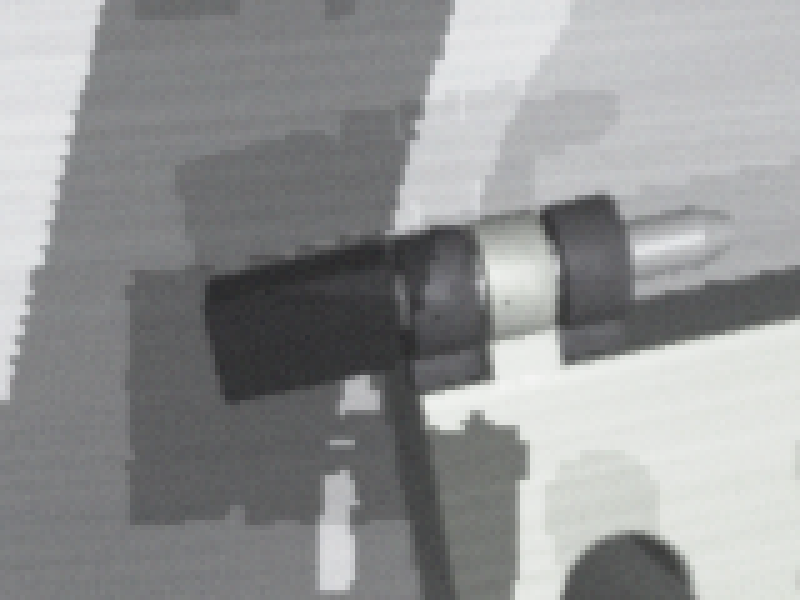

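The remaining sliver at (402,300) fits the pin's slight droop: about 0.07 rad in the loose bore, with the shoulder's lower edge on the knuckle. It did not move further under a 23 N push, so the pin is home. The arm is clear, so I hand in.

```bash
python3 -c "
from bench import close_job
print(close_job())"
```

```text
the job is handed in; nothing more can be done
None
```

I handed the job in at about 52 s. In order, I swung the cover shut, pushed the hinge pin through the three knuckles, and stood all four steel tubes in the cover's holes. The ramekin was not touched.

**Last checks**
- **Cover:** top face at 84.5 mm after shutting; 85 mm is shut.
- **Tubes:** all four tops read 156.5–158 mm in the scene camera. Home is 154 mm, and the depth readings run about 2 mm high. Two were measured upright to within 0.01 rad; the lean of the other two was not measured reliably.
- **Pin:** this is the one check that disagreed. The tip and grip end read about 2 mm short of the ideal position, and overhead there is a thin gap at the top of the shoulder. The pin droops about 0.07 rad in the loose bore, which fits its lower shoulder edge resting on the knuckle. A 23 N push on the grip's end moved it less than 1 mm, so I took it as home.

**Other things that happened**
- **Force:** the wrist force reached about 46 N while I pressed the cover shut with the fingers, well under the 120 N limit.
- **Joint 7:** it reached its -2.6 rad limit on the way to the second tube. I backed off and used the half-turned grasp for the remaining tubes.

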